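# Change the gas filters and clamp the cells

## Robot

A 7-joint arm with a two-finger parallel gripper is mounted at the origin on the work surface. World frame = base frame: x ahead of the robot, y to its left, z up, the work surface at z = 0. Lengths are in mm, angles in rad, forces in N, time in s.
With the tool pointing down it reaches from about 400 to 925 mm from the base axis. Payload 4.1 kg.
Tool frame: the origin (TCP) lies midway between the tips of the shut fingers; the grasp point (between the pads) lies 19 mm behind it; z points along the fingers, y is the line along which they close (so a half turn about z gives the same grasp; the last joint's range is limited). The gripper opens to 85 mm and grips with 20 to 120 N. Pads are 22 mm wide; open, the fingers measure 114 mm over their backs; the gripper's body (76 mm by 85 mm) begins 54 mm behind the grasp point. The pads swing forward as they close: fully open they stand 13 mm farther back than shut.
Start: joints at [-1.311, 0.398, 0.045, 1.537, -0.019, 1.207, -0.051], TCP at [228.229, 608.65, 231.347] pointing down, gripper open.
Joint ranges: [-2.82, 2.82], [-0.49, 2.23], [-1.37, 1.46], [0, 2.46], [-1.36, 4.5], [0.23, 2], [-2.94, 2.94]. Speed limits (rad/s): [2.57, 2.57, 3.14, 3.14, 3.14, 3.14, 3.14].

## Interface

Orientations are given as a unit quaternion [w, x, y, z].
In Python, from plant import * gives the robot as it stands. The module is installed in compiled form; this text tells all that it offers.
- The arm moves only by the shell command python3 -m jog 'ROWS'. ROWS is JSON, one flat list of numbers, 7 for each row, row after row: the shift along the world's x, y, z in mm, then the turn, a rotation vector about the world's x, y, z in rad, then the opening, from 0 (shut) to 1 (fully open). A call has exactly 8 rows; each row is the pose to reach, as a shift and turn from the pose commanded when the call began; what a row does not reach only later rows make up. A row lasts 1/10 s, in which the tool goes at most 50 mm and 8.59 degrees, less where a joint would pass 70% of its speed; a pose out of reach is approached as far as the arm can. A call with a gripper value outside its range is refused whole. The fingers move at their own pace and stop on an object; the grip force is fixed at half the most. Time passes only in rows, so rows that repeat a pose let the fingers close, or fill a call up. It gives the time, the measured TCP pose, the force, the opening and the grip force at its end, in the units of the state.
- observe(): the state, without advancing time (a new reading comes with each control period).
- camera(name): name is "side" or "top" or "wrist"; returns a dict with "color" (420x560x3 uint8, red, green, blue), "z_map" (420x560 float32, mm along the optical axis (not along the pixel's ray), 0 where there is no reading), "intrinsics" (3x3 intrinsics, pixels), "T" (4x4, takes a point from camera to world coordinates). Camera axes: x right, y up, looking along -z (the intrinsics and any distortion apply to the point x, -y, -z); pixel columns grow to the right and rows downward; lengths in mm; the calibration is good to about 2 mm. A picture is of the moment at which its call begins.
- job_done(): hands the job in; it is judged then, once.
The state is a dict: "time_s": time; "qpos": joint angles; "joint_vel": joint speeds; "joint_torque": joint torques, N m; "position": TCP position; "tool_rot": TCP orientation; "ft_force": force on the tool from outside, world axes, zero at the start; "moment": the same for the moment, N m; "opening": finger opening in mm; "finger_force": force on a finger pad.
Only numpy, scipy, OpenCV 4.12 (cv2) and the standard library are available. Lean on these libraries where they do the work, as an engineer would, in place of code of your own. Each camera call takes 0.05 s, during which the arm holds its last target. There are 200 camera calls.

## Task

Change over the gas test bench: seat both test cells flat and square in the two pockets of the cell bed, then press the red clamp lever down until its catch holds it by itself. Also unlock the spent filter (yellow wing) from the manifold and stand it upright in the grey tray, and fit every new gas filter (blue wing) that is there into a free bayonet socket of the manifold: push it in against the spring, twist it a quarter turn clockwise and let it rise locked. Leave the multimeter and the sample bottle where they are.

Things in the scene. Friction and masses are not known exactly. Their poses are not given: they have to be found in the camera images.
- cell1_mid (a point): Test cell: dark flat plate 90 x 60 x 14 mm (x, y, z), green edge line; on its top along the middle an orange grip rib 50 mm long (x), 18 thick (y), 32 high. 46 mm high in all, about 0.25 kg, lying flat. Point: its centre, 23 mm above the underside, 9 mm above the plate's top, 23 mm below the rib's top. x along rib and long side, z up.
- cell2_mid (a point): Test cell: dark flat plate 90 x 60 x 14 mm (x, y, z), green edge line; on its top along the middle an orange grip rib 50 mm long (x), 18 thick (y), 32 high. 46 mm high in all, about 0.25 kg, lying flat. Point: its centre, 23 mm above the underside, 9 mm above the plate's top, 23 mm below the rib's top. x along rib and long side, z up.
- filter1_mid (a point): New gas filter (2 or 3 are there), upright, 92 mm high, about 0.2 kg: white foot, radius 20, 0-32 mm up, with two brass lugs opposite along x (60 mm over the ends, 9 wide, 6-14 mm up); white and blue drum, radius 30, 32-58 mm up; blue grip wing 56 long (x), 20 thick (y), 58-92 mm up, in line with the lugs. Point: on the axis, half-way up, 46 mm above the underside; z up.
- filter2_mid (a point): New gas filter (2 or 3 are there), upright, 92 mm high, about 0.2 kg: white foot, radius 20, 0-32 mm up, with two brass lugs opposite along x (60 mm over the ends, 9 wide, 6-14 mm up); white and blue drum, radius 30, 32-58 mm up; blue grip wing 56 long (x), 20 thick (y), 58-92 mm up, in line with the lugs. Point: on the axis, half-way up, 46 mm above the underside; z up.
- filter3_mid (a point): New gas filter (2 or 3 are there), upright, 92 mm high, about 0.2 kg: white foot, radius 20, 0-32 mm up, with two brass lugs opposite along x (60 mm over the ends, 9 wide, 6-14 mm up); white and blue drum, radius 30, 32-58 mm up; blue grip wing 56 long (x), 20 thick (y), 58-92 mm up, in line with the lugs. Point: on the axis, half-way up, 46 mm above the underside; z up.
- socket1 (a point): Bayonet socket of the manifold: square aluminium housing 80 x 80 mm, 105 mm from the next along y, empty at the start but for one. Point: on the socket's axis, level with the housing's top face, 44 mm above the bench; z up. Bore 45 mm wide, entry slots 15 mm wide along x (either lug fits either slot), lock notches under red marks along y. Any filter fits any socket.
- socket2 (a point): Bayonet socket of the manifold: square aluminium housing 80 x 80 mm, 105 mm from the next along y, empty at the start but for one. Point: on the socket's axis, level with the housing's top face, 44 mm above the bench; z up. Bore 45 mm wide, entry slots 15 mm wide along x (either lug fits either slot), lock notches under red marks along y. Any filter fits any socket.
- socket3 (a point): Bayonet socket of the manifold: square aluminium housing 80 x 80 mm, 105 mm from the next along y, empty at the start but for one. Point: on the socket's axis, level with the housing's top face, 44 mm above the bench; z up. Bore 45 mm wide, entry slots 15 mm wide along x (either lug fits either slot), lock notches under red marks along y. Any filter fits any socket.
- spent_mid (a point): Spent gas filter, same shape, sizes and point as the new ones but with a YELLOW wing and band. At the start it is locked in the middle socket (wing along socket y, middle 28 mm above the socket's point). To free it: push it down to 20-21 mm, turn it 90 degrees counter-clockwise from above (stop at about 97), lift it straight out.
- tray_in (a point): Grey open tray for the spent filter, 130 x 130 mm outside, walls 5 mm thick and 30 mm high. Point: centre of its inner floor, 5 mm above the bench; z up.
- manifold: Grey base 100 x 300 mm with three sockets; origin under its centre. Heights of a filter's middle above a socket's point: 33 mm standing on the sprung plunger, lugs in the slots; push to 20-21 (2 N rising to 13 N; above 22 the lugs stay in the slots; bottom 19); turn 90 degrees clockwise from above (stop at about 97); let go: the spring lifts it to 28, locked, wing along socket y.
- bed: Cell bed, aluminium plate 170 x 260 x 8 mm with two blue-walled pockets, a yellow clamp bar beyond them and the clamp lever at its -y side. x away from the robot. The bar's underside is 16 mm above the pocket floors; as the lever goes down it slides 18 mm towards the robot over the cells' far edges, so cells go in first.
- pocket1 (a point): Pocket of the cell bed for one cell, either way round, either cell: 95 x 65 mm inside (x, y), walls 8 mm high; the next pocket is 90 mm away along y. Point: centre of the pocket's floor, 8 mm above the bench. x along the long side, away from the robot; z up.
- pocket2 (a point): Pocket of the cell bed for one cell, either way round, either cell: 95 x 65 mm inside (x, y), walls 8 mm high; the next pocket is 90 mm away along y. Point: centre of the pocket's floor, 8 mm above the bench. x along the long side, away from the robot; z up.
- clamp_lever (a joint): Clamp lever, rad: 0 = up (its end raised 0.5 rad, held up by a spring), grows as the end is pressed down; 0.5 = level, stop at 0.58. Pressed past about 0.54 and let go, it is held near 0.5 by a sprung brass pawl; otherwise it springs back up. Pressing takes 3 N at first, 12 N at the end, at the pad.
- lever_pad (a point): Centre of the top of the red round pad (radius 17 mm) at the lever's end, to be pressed down; 125 mm from the hinge. It turns with the lever.
- lever_hinge (a point): Point on the lever's hinge axis (along y), fixed to the bed, 50 mm above the bench. x away from the robot, z up. The lever points from here to -x; level, its pad's top centre is at x = -125, z = +6 mm here. The dark post of the pawl, its top 82 mm above the bench, stands beside the pad: centre 23 mm to -y of the lever's centre line, x = -126 mm here, 18 mm wide.
- meter: Bystander: green and black multimeter, 150 x 75 x 38 mm, lying flat. Origin under its centre. To be left alone.
- sample_bottle: Bystander: closed sample bottle, 60 mm wide, 130 mm high. Origin under its centre. To be left alone.
There are look-alikes about, which are no part of the job. Leave any pink or purple look-alike of the part that bears filter2_mid alone.

How it is judged:
By the outcome, as a careful person would: the job done as asked, in the order asked, and still so for the second after the job is handed in, with the robot touching nothing.
Of filter1, filter2, filter3 only 2 to 3 are there at a start; the rules pass over those that are not, and their reading is None.
At some moment in a run one of cell1, cell2 may be knocked a few centimetres aside while the robot is not near it.
It also fails if it takes over 210 s, if anything falls off the work surface, if the arm or the gripper's body presses on something with over 40 N, if the wrist force passes 120 N, or if a joint passes its speed limit or range.

## Working session

There is one attempt and no reset: what is moved stays moved. The work goes in short steps, Python scripts to look and compute and a shell command to move; the robot and the scene stay as the last step left them, time stands still between calls to the robot, and variables do not carry over. Pictures are saved under pics/ and viewed, at most 15 in all, crops included, and the job is handed in when it is done.

```bash
mkdir -p pics; cat > h.py <<'E'
from plant import *
import numpy as np, cv2
def snap(name,fn):
    c=camera(name); cv2.imwrite('pics/'+fn+'.png',c['color'][:,:,::-1]); np.savez('/tmp/'+fn+'.npz',**c); return c
def load(fn): return np.load('/tmp/'+fn+'.npz')
def cloud(c):
    K=c['intrinsics'];z=c['z_map'];v,u=np.mgrid[:z.shape[0],:z.shape[1]]
    x=(u-K[0,2])/K[0,0]*z;y=(v-K[1,2])/K[1,1]*z
    P=np.stack([x,-y,-z,np.ones_like(z)],-1)@c['T'].T
    P=P[...,:3]; P[z==0]=np.nan; return P
E
python3 - <<'E'
from h import *
s=observe();print(s)
for n in('top','side'):
    c=snap(n,n+'0');print(c['intrinsics'],c['T'])
E
```

```text
{'time_s': 0.0, 'qpos': array([-1.31099081,  0.39917905,  0.04501989,  1.53790114, -0.01867055,
        1.20688023, -0.05067219]), 'joint_vel': array([ 0.00024985, -0.00079911,  0.0016996 , -0.00119384,  0.00060761,
        0.00177652, -0.00172548]), 'joint_torque': array([-8.21021440e-04, -4.75112557e+01,  1.36455998e+00, -2.54233217e+01,
        1.16634235e-02,  9.36724828e-03,  9.46526399e-06]), 'position': array([228.00822664, 608.01524566, 230.2621488 ]), 'tool_rot': array([-9.61934324e-05,  1.78361712e-01,  9.83964507e-01, -9.68788745e-04]), 'ft_force': array([ 0.19118446, -0.98459468,  0.51555899]), 'moment': array([ 0.03195729,  0.03588358, -0.01772957]), 'finger_force': 0.0, 'opening': 85.62384470028582}
[[524.59270777   0.         281.35683861]
 [  0.         524.59270777 206.1118598 ]
 [  0.           0.           1.        ]] [[-3.38062836e-03  9.97254239e-01 -7.39767175e-02  3.69733796e+02]
 [-9.99787270e-01 -4.87586200e-03 -2.00409656e-02 -1.89293123e+01]
 [-2.03466381e-02  7.38932294e-02  9.97058576e-01  1.70959180e+03]
 [ 0.00000000e+00  0.00000000e+00  0.00000000e+00  1.00000000e+00]]
[[425.89034402   0.         278.38728233]
 [  0.         425.89034402 214.58955093]
 [  0.           0.           1.        ]] [[-9.67443126e-01  1.91705937e-01 -1.65235079e-01  2.81331488e+02]
 [-2.52958879e-01 -7.53323822e-01  6.07054384e-01  7.91588725e+02]
 [-8.09959130e-03  6.29088271e-01  7.77291672e-01  1.09531145e+03]
 [ 0.00000000e+00  0.00000000e+00  0.00000000e+00  1.00000000e+00]]
```

View pics/top0.png

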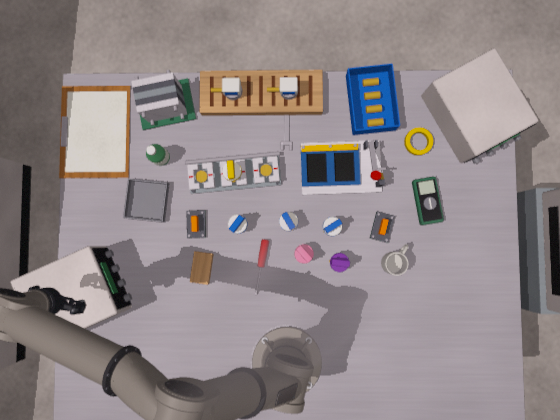

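View pics/side0.png

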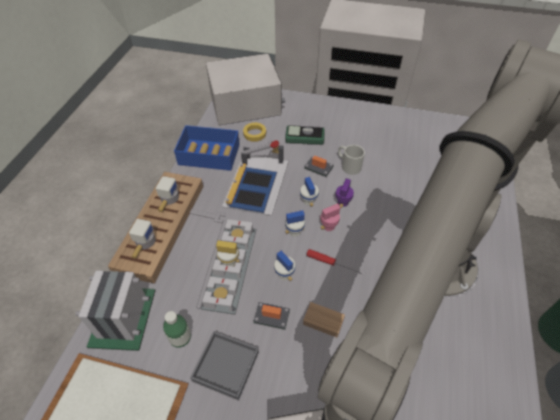

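Top view: cells at px (197,224) and (382,227); blue filters at (237,224), (289,221) and (333,226); manifold with the spent filter at (232,170). Tray at (148,200), bed pockets at (317,167) and (344,167), lever pad at (376,175). The pink and purple look-alikes are at (304,253) and (340,262).

```bash
cat >> h.py <<'E'
def rects(c,lo,hi,zlo,zhi,xr=(200,1000),yr=(-600,600),amin=25):
    """min-area rectangles of hue-masked, height-windowed points in world xy"""
    P=cloud(c);h=cv2.cvtColor(c['color'],cv2.COLOR_RGB2HSV)
    m=cv2.inRange(h,lo,hi)>0
    m&=(P[...,2]>zlo)&(P[...,2]<zhi)&(P[...,0]>xr[0])&(P[...,0]<xr[1])&(P[...,1]>yr[0])&(P[...,1]<yr[1])
    n,l,st,ce=cv2.connectedComponentsWithStats(m.astype(np.uint8))
    for i in range(1,n):
        if st[i,4]<amin: continue
        Q=P[l==i];(a,b),(w,hh),t=cv2.minAreaRect(Q[:,:2].astype(np.float32))
        if w<hh: w,hh,t=hh,w,t+90
        t=(t+90)%180-90
        print('px',ce[i].round(1),'n',st[i,4],'xy',round(a),round(b),'size',round(w),round(hh),'deg',round(t,1),'z',np.nanpercentile(Q[:,2],[5,50,95]).round())
E
python3 - <<'E'
from h import *
c=load('top0')
for nm,lo,hi,z in(('orange',(3,150,120),(16,255,255),(25,70)),('blue',(100,120,60),(118,255,255),(50,120)),('yellow',(20,130,120),(32,255,255),(10,160)),
  ('bedblue',(100,120,60),(118,255,255),(5,40)),('red',(0,160,100),(3,255,255),(20,140)),('red2',(172,120,100),(180,255,255),(20,140)),):
    print(nm);rects(c,lo,hi,*z,amin=15)
P=cloud(c)
for u,v in((148,200),(317,167),(344,167),(201,176),(267,170),(232,170),(376,175)):print(u,v,P[v,u].round())
E
python3 - <<'E'
import cv2
i=cv2.imread('pics/top0.png')[130:275,115:415];cv2.imwrite('pics/crop0.png',cv2.resize(i,None,fx=2.66,fy=2.66,interpolation=3))
E
```

```text
orange
px [259.2  95.3] n 24 xy 857 82 size 69 9 deg 1.3 z [40. 45. 51.]
px [196.5 222.7] n 27 xy 442 286 size 41 3 deg 1.1 z [29. 40. 50.]
px [381.6 226.9] n 32 xy 427 -304 size 48 19 deg 0.6 z [31. 40. 46.]
blue
px [373.7  95.3] n 524 xy 837 -280 size 206 147 deg 5.6 z [53. 66. 74.]
px [230.9  93.4] n 26 xy 844 171 size 37 3 deg -88.0 z [ 92. 103. 110.]
px [288.5  92.5] n 24 xy 844 -10 size 34 4 deg 89.3 z [ 99. 105. 115.]
px [287.8 220. ] n 93 xy 446 -6 size 52 18 deg 29.8 z [85. 92. 99.]
px [236.1 223.2] n 111 xy 438 154 size 54 19 deg -36.5 z [85. 91. 97.]
px [333.  225.4] n 100 xy 429 -145 size 55 17 deg -57.5 z [85. 91. 98.]
yellow
px [370.2  81.6] n 93 xy 902 -277 size 50 20 deg -85.7 z [16. 26. 31.]
px [272.5  89.2] n 45 xy 868 42 size 34 20 deg -68.7 z [60. 66. 73.]
px [215.9  89.5] n 43 xy 868 223 size 34 12 deg 86.9 z [60. 67. 72.]
px [371.7  94.9] n 94 xy 857 -281 size 48 20 deg -82.0 z [18. 26. 34.]
px [373.6 108.4] n 96 xy 812 -286 size 50 20 deg -83.6 z [19. 25. 32.]
px [375.1 121.9] n 91 xy 768 -290 size 49 20 deg -81.5 z [18. 26. 34.]
px [418.6 140.9] n 363 xy 704 -
[... 611 characters left out ...]
 8. 14.]
px [367.3  88.8] n 32 xy 883 -270 size 31 16 deg -86.0 z [ 5.  7. 15.]
px [378.9 100. ] n 19 xy 843 -305 size 43 17 deg -78.0 z [ 6.  7. 15.]
px [360.8 108.9] n 89 xy 817 -249 size 70 51 deg 7.1 z [ 5.  7. 11.]
px [384.7 130.1] n 25 xy 739 -322 size 61 3 deg -84.4 z [18. 31. 37.]
px [330.  168.8] n 856 xy 619 -144 size 189 112 deg -88.2 z [ 8. 16. 22.]
red
px [375.3 175.1] n 73 xy 582 -274 size 28 27 deg -85.9 z [109. 115. 123.]
red2
px [262.5 251.9] n 114 xy 347 78 size 83 22 deg -13.7 z [20. 25. 31.]
148 200 [518. 451.  10.]
317 167 [ 623. -102.    9.]
344 167 [ 623. -189.   10.]
201 176 [594. 275.  27.]
267 170 [611.  61.  33.]
232 170 [599. 163. 123.]
376 175 [ 582. -276.  114.]
```

View pics/crop0.png

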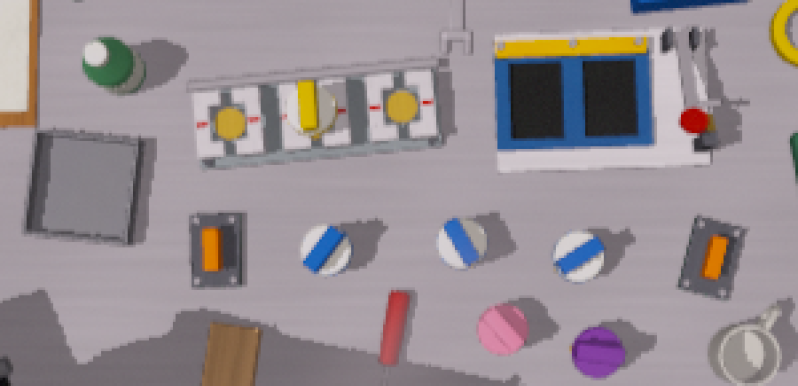

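The crop confirms the layout. The spent wing looks along world x, not y as stated, so I'll check it close up. Moving over cell 1 now.

```bash
python3 -m jog '[214,-322,20,0,0,0.36,1, 214,-322,20,0,0,0.36,1, 214,-322,20,0,0,0.36,1, 214,-322,20,0,0,0.36,1, 214,-322,20,0,0,0.36,1, 214,-322,20,0,0,0.36,1, 214,-322,20,0,0,0.36,1, 214,-322,20,0,0,0.36,1]'
python3 -m jog '[0,0,0,0,0,0,1,0,0,0,0,0,0,1,0,0,0,0,0,0,1,0,0,0,0,0,0,1,0,0,0,0,0,0,1,0,0,0,0,0,0,1,0,0,0,0,0,0,1,0,0,0,0,0,0,1]'
python3 - <<'E'
from h import *
print(observe()['position'],observe()['tool_rot'],observe()['qpos'])
c=snap('wrist','w1');print(c['T'])
rects(c,(3,150,120),(16,255,255),25,70)
rects(c,(100,120,60),(118,255,255),70,120)
rects(c,(20,130,120),(32,255,255),10,160)
E
```

```text
time_s: 0.9
position: [443.8, 282.9, 251.4]
tool_rot: [0.0, 0.001, 1.0, -0.0]
ft_force: [0.9, 1.0, 0.3]
opening: 85.4
finger_force: 0.0
time_s: 1.7
position: [442.1, 286.8, 251.4]
tool_rot: [0.0, -0.001, 1.0, 0.0]
ft_force: [0.0, 0.3, 0.3]
opening: 85.7
finger_force: 0.0
[442.13421832 286.81606388 251.35079641] [ 6.73764103e-06 -8.08476244e-04  9.99999672e-01  5.38461194e-05] [-0.81510517  0.16361526  0.17958962  1.80604423 -0.03162892  1.17462216
  0.94675615]
[[-2.40519882e-03 -9.45205842e-01 -3.26466126e-01  3.58276228e+02]
 [ 9.99996391e-01 -1.88264236e-03 -1.91660184e-03  2.87470418e+02]
 [ 1.19696430e-03 -3.26469558e-01  9.45206959e-01  3.93565601e+02]
 [ 0.00000000e+00  0.00000000e+00  0.00000000e+00  1.00000000e+00]]
px [290.6 171.9] n 738 xy 440 295 size 49 17 deg 1.8 z [43. 45. 47.]
px [150.1 180.1] n 1394 xy 439 156 size 56 20 deg -37.4 z [76. 91. 92.]
px [  7.7 198.4] n 501 xy 455 9 size 35 14 deg 5.9 z [71. 80. 91.]
px [183.9 148.7] n 41 xy 418 172 size 8 7 deg 44.4 z [12. 13. 14.]
px [ 52.8 190.8] n 39 xy 470 7 size 9 7 deg -58.9 z [12. 13. 15.]
px [273.4 288.3] n 515 xy 594 274 size 36 33 deg 0.2 z [29. 31. 32.]
px [112.6 301.6] n 458 xy 622 63 size 51 35 deg -16.0 z [29. 30. 31.]
px [201.7 304.8] n 114 xy 590 195 size 34 6 deg 31.6 z [73. 77. 80.]
px [182.7 348.5] n 361 xy 615 177 size 31 11 deg 4.6 z [ 97. 117. 122.]
px [ 18.4 344. ] n 451 xy 683 -76 size 58 21 deg -86.8 z [30. 32. 33.]
```

View pics/w1.png

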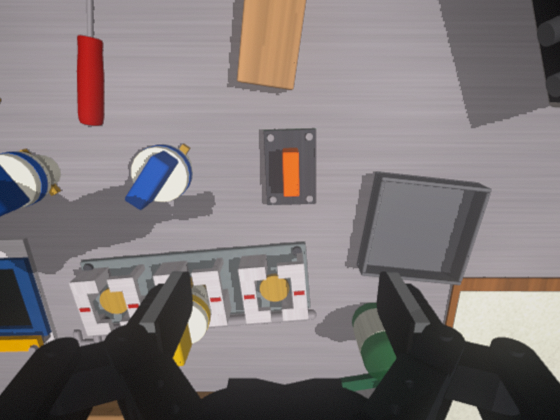

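Wrist view: cell 1's rib is at px (290,172), world (440,295), yaw about 1.8° and top at 45 mm, as it should be. Grasping it.

```bash
python3 -m jog '[-2,8,-50,0,0,0.03,1,-2,8,-100,0,0,0.03,1,-2,8,-150,0,0,0.03,1,-2,8,-190,0,0,0.03,1,-2,8,-215,0,0,0.03,1,-2,8,-231,0,0,0.03,1,-2,8,-231,0,0,0.03,1,-2,8,-231,0,0,0.03,1]'
python3 -m jog '[0,0,0,0,0,0,0,0,0,0,0,0,0,0,0,0,0,0,0,0,0,0,0,0,0,0,0,0,0,0,0,0,0,0,0,0,0,0,0,0,0,0,0,0,0,0,0,0,0,0,0,0,0,0,0,0]'
```

```text
time_s: 2.55
position: [440.6, 294.8, 20.6]
tool_rot: [0.0, -0.016, 1.0, 0.0]
ft_force: [1.5, -0.3, 0.3]
opening: 85.4
finger_force: 0.0
time_s: 3.35
position: [440.7, 295.0, 20.9]
tool_rot: [0.0, -0.016, 1.0, 0.0]
ft_force: [-0.3, 0.4, 5.8]
opening: 17.0
finger_force: 59.9
```

```bash
python3 -m jog '[0,0,40,0,0,0,0,0,0,90,0,0,0,0,10,-20,140,0,0,0,0,30,-65,180,0,0,0,0,50,-110,210,0,0,0,0,70,-155,210,0,0,0,0,90,-200,210,0,0,0,0,110,-245,210,0,0,0,0]'
python3 -m jog '[20,-45,0,0,0,0,0,40,-90,0,0,0,0,0,58,-129,0,0,0,0,0,68,-149,0,0,0,0,0,68,-149,0,0,0,0,0,68,-149,0,0,0,0,0,68,-149,0,0,0,0,0,68,-149,0,0,0,0,0]'
python3 - <<'E'
from h import *
c=snap('wrist','w2');print(observe()['tool_rot'])
rects(c,(100,120,60),(118,255,255),8,25)
rects(c,(20,130,120),(32,255,255),10,160)
rects(c,(0,160,100),(4,255,255),60,140)
# dark pocket floors
rects(c,(0,0,0),(180,255,60),3,13,xr=(540,700),yr=(-260,-30),amin=300)
rects(c,(3,150,120),(16,255,255),20,260)
E
```

```text
time_s: 4.15
position: [542.4, 66.1, 230.1]
tool_rot: [0.0, -0.016, 1.0, 0.0]
ft_force: [1.3, 1.9, -2.0]
opening: 16.8
finger_force: 59.3
time_s: 4.95
position: [609.8, -79.3, 229.7]
tool_rot: [-0.0, -0.017, 1.0, 0.001]
ft_force: [-0.1, -0.4, -1.9]
opening: 17.1
finger_force: 59.2
[-1.81942495e-04 -1.68696495e-02  9.99857588e-01  4.31178064e-04]
px [216.1 155.1] n 4516 xy 622 -143 size 189 114 deg -88.0 z [14. 15. 17.]
px [161.6 225.9] n 26 xy 677 -220 size 10 5 deg -85.1 z [15. 16. 17.]
px [126.4 275.1] n 997 xy 743 -274 size 156 61 deg 70.3 z [ 9. 17. 24.]
px [ 75.7 335.1] n 775 xy 840 -346 size 123 4 deg 5.3 z [ 9. 17. 24.]
px [ 58.5 146.5] n 70 xy 580 -294 size 13 8 deg 52.8 z [57. 59. 60.]
px [529.2 157.3] n 52 xy 578 169 size 8 8 deg -72.3 z [43. 44. 45.]
px [524.7 182.1] n 427 xy 599 151 size 58 22 deg -14.6 z [71. 76. 80.]
px [416.7 184.7] n 847 xy 614 65 size 37 34 deg 1.0 z [29. 31. 32.]
px [553.7 203.8] n 644 xy 605 161 size 53 3 deg 4.6 z [ 91.  97. 106.]
px [ 10.  252.7] n 707 xy 716 -401 size 77 29 deg -20.8 z [21. 23. 24.]
px [188.2 239.6] n 1170 xy 687 -187 size 87 21 deg -88.1 z [31. 32. 33.]
px [107.9 300.1] n 114 xy 774 -290 size 49 6 deg -82.9 z [26. 27. 28.]
px [116.5 324.8] n 457 xy 813 -285 size 50 17 deg -83.3 z [22. 26. 28.]
px [112.3 350.3] n 121 xy 853 -297 size 26 11 deg -54.5 z [20. 24. 27.]
px [372.8 390.9] n 59 xy 878 47 size 39 9 deg 35.0 z [63. 66. 67.]
px [523.  393.1] n 210 xy 863 218 size 49 14 deg 69.8 z [61. 65. 68.]
px [ 41.  160.5] n 1370 xy 585 -273 size 34 31 deg -37.7 z [109. 116. 121.]
px [187.7 189.1] n 3399 xy 634 -189 size 78 63 deg 1.7 z [7. 8. 9.]
px [262.7 170.2] n 632 xy 604 -99 size 63 22 deg -87.3 z [7. 8. 9.]
px [41.4  1.5] n 52 xy 453 -306 size 5 2 deg -21.0 z [21. 26. 35.]
px [ 56.6 150.4] n 27 xy 575 -261 size 12 2 deg 31.7 z [108. 111. 114.]
px [284.3 287.2] n 5076 xy 707 -82 size 244 47 deg 5.6 z [233. 254. 255.]
```

View pics/w2.png

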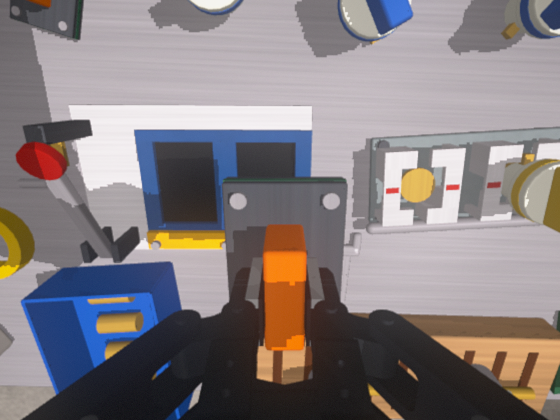

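```bash
python3 - <<'E'
from h import *
c=load('w2');P=cloud(c)
for u,v in((240,186),(285,186),(330,186),(237,200),(331,200),(228,220),(340,220)):print(u,v,P[v,u].round(1))
# orange rib top near edge
for u,v in((270,232),(285,230),(300,232)):print(u,v,P[v,u].round(1))
# pocket edges: -y pocket dark floor / near blue wall top edge
for u,v in((187,133),(187,140),(187,146),(187,225),(260,133),(265,146)):print(u,v,P[v,u].round(1))
for u in (270,285,300):
  print([ (v,P[v,u].round(0).tolist()) for v in range(174,186,2)])
E
```

```text
240 186 [ 567.7 -100.5  223.2]
285 186 [567.1 -79.3 222.6]
330 186 [566.4 -58.  222.5]
237 200 [ 574.2 -101.9  224.4]
331 200 [572.5 -57.5 225.2]
228 220 [ 585.3 -106.7  222.6]
340 220 [583.3 -51.9 223. ]
270 232 [585.7 -85.6 234.7]
285 230 [585.5 -78.7 232.4]
300 232 [584.8 -72.  235.7]
187 133 [ 569.  -183.6   14.2]
187 140 [ 576.1 -183.3   16.9]
187 146 [ 584.  -186.5    7.3]
187 225 [ 676.  -190.4   13.8]
260 133 [ 566.2 -105.2   15.3]
265 146 [ 580.9 -100.     8.3]
[(174, [613.0, -94.0, 7.0]), (176, [615.0, -94.0, 7.0]), (178, [565.0, -87.0, 216.0]), (180, [566.0, -87.0, 218.0]), (182, [566.0, -87.0, 221.0]), (184, [566.0, -86.0, 222.0])]
[(174, [612.0, -77.0, 8.0]), (176, [614.0, -77.0, 8.0]), (178, [565.0, -79.0, 214.0]), (180, [565.0, -79.0, 218.0]), (182, [566.0, -79.0, 221.0]), (184, [566.0, -79.0, 223.0])]
[(174, [609.0, -60.0, 16.0]), (176, [612.0, -60.0, 16.0]), (178, [565.0, -72.0, 214.0]), (180, [565.0, -72.0, 218.0]), (182, [565.0, -72.0, 222.0]), (184, [566.0, -72.0, 222.0])]
```

Held cell: near edge at x=565.5, so it is centred on the TCP, with yaw 2°. The pocket block is centred at (622,-143), yaw 2°, which puts the pockets at about (620.5,-98) and (623.5,-188). Lowering into the +y pocket.

```bash
python3 -m jog '[10,-19,-40,0,0,0.003,0,10,-19,-80,0,0,0.003,0,10,-19,-120,0,0,0.003,0,10,-19,-155,0,0,0.003,0,10,-19,-178,0,0,0.003,0,10,-19,-178,0,0,0.003,0,10,-19,-186,0,0,0.003,0,10,-19,-192,0,0,0.003,0]'
python3 -m jog '[0,0,-3,0,0,0,0,0,0,-6,0,0,0,0,0,0,-8,0,0,0,0,0,0,-9,0,0,0,0,0,0,-9,0,0,0,0,0,0,-9,0,0,0,0,0,0,-9,0,0,0,0,0,0,-9,0,0,0,0]'
```

```text
time_s: 5.8
position: [621.7, -100.1, 39.4]
tool_rot: [0.002, -0.017, 1.0, -0.0]
ft_force: [0.5, -0.2, -1.6]
opening: 17.0
finger_force: 59.2
time_s: 6.6
position: [620.3, -100.3, 29.1]
tool_rot: [0.0, -0.017, 1.0, 0.0]
ft_force: [-1.0, -0.1, -1.9]
opening: 16.4
finger_force: 59.4
```

```bash
python3 -m jog '[0,0,-1,0,0,0,0,0,0,-1,0,0,0,1,0,0,-1,0,0,0,1,0,0,-1,0,0,0,1,0,0,-1,0,0,0,1,0,0,40,0,0,0,1,0,0,90,0,0,0,1,0,0,140,0,0,0,1]'
python3 -m jog '[-45,-15,10,0,0,0,1,-85,-45,40,0,0,0,1,-125,-75,60,0,0,0,1,-160,-110,60,0,0,0,1,-190,-150,60,0,0,0,1,-190,-195,60,0,0,0,1,-190,-204,60,0,0,0,1,-190,-204,60,0,0,0,1]'
python3 - <<'E'
from h import *
c=snap('wrist','w3');print(observe()['position'],observe()['tool_rot'])
rects(c,(3,150,120),(16,255,255),25,70)
rects(c,(100,120,60),(118,255,255),8,25)
rects(c,(100,120,60),(118,255,255),80,120)
E
```

```text
time_s: 7.4
position: [619.6, -100.3, 170.1]
tool_rot: [-0.001, -0.017, 1.0, -0.0]
ft_force: [0.9, 0.7, 0.5]
opening: 85.4
finger_force: 0.0
time_s: 8.2
position: [429.3, -306.7, 229.2]
tool_rot: [0.0, -0.015, 1.0, -0.001]
ft_force: [-0.0, 0.3, -0.3]
opening: 85.3
finger_force: 0.0
[ 430.19144617 -304.3376326   228.87226827] [-6.58176663e-05 -1.63201367e-02  9.99866770e-01  3.01226751e-04]
px [281.9 177.4] n 878 xy 429 -308 size 50 18 deg -14.9 z [37. 45. 47.]
px [449.1 319. ] n 281 xy 598 -100 size 18 10 deg 78.1 z [27. 43. 54.]
px [349.6 320.8] n 1535 xy 625 -193 size 120 90 deg 1.6 z [15. 16. 17.]
px [460.4 300.6] n 1178 xy 607 -95 size 92 91 deg -88.5 z [15. 16. 17.]
px [460.8 196.9] n 1544 xy 430 -145 size 55 21 deg -57.1 z [83. 91. 93.]
```

View pics/w3.png

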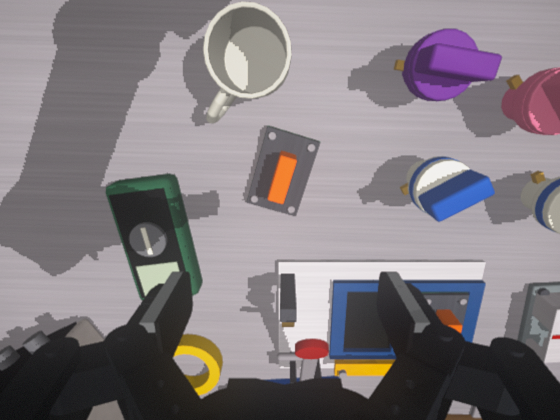

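Cell 1 is in its pocket at px (440,315). Cell 2's rib is at px (282,177), world (429,-308), yaw -15°.

```bash
python3 -m jog '[-1,-4,-30,0,0,-0.14,1,-1,-4,-70,0,0,-0.28,1,-1,-4,-110,0,0,-0.295,1,-1,-4,-150,0,0,-0.295,1,-1,-4,-180,0,0,-0.295,1,-1,-4,-198,0,0,-0.295,1,-1,-4,-208,0,0,-0.295,1,-1,-4,-208,0,0,-0.295,1]'
python3 -m jog '[0,0,0,0,0,0,0,0,0,0,0,0,0,0,0,0,0,0,0,0,0,0,0,0,0,0,0,0,0,0,0,0,0,0,0,0,0,0,0,0,0,40,0,0,0,0,0,0,90,0,0,0,0,0,0,140,0,0,0,0]'
python3 -m jog '[25,15,40,0,0,0.14,0,55,35,50,0,0,0.28,0,90,60,50,0,0,0.3,0,125,80,50,0,0,0.3,0,155,100,50,0,0,0.3,0,182,115,50,0,0,0.3,0,182,115,50,0,0,0.3,0,182,115,50,0,0,0.3,0]'
python3 - <<'E'
from h import *
c=snap('wrist','w4');P=cloud(c);print(observe()['position'],observe()['tool_rot'])
m=(P[...,2]>190)&(P[...,2]<235);m[300:]=0
for u in (245,260,285,310,325):
  v=np.where(m[:,u])[0][:8];print(u,v[0],P[v[4],u].round(1),P[v[6],u].round(1))
for vv in(200,215):
  u=np.where(m[vv])[0];print(vv,P[vv,u[0]+1].round(1),P[vv,u[-1]-1].round(1))
rects(c,(100,120,60),(118,255,255),8,25)
rects(c,(3,150,120),(16,255,255),25,70,xr=(560,700))
E
```

```text
time_s: 9.05
position: [429.3, -306.0, 19.8]
tool_rot: [-0.001, 0.129, 0.992, 0.001]
ft_force: [-0.4, 0.2, 0.2]
opening: 85.5
finger_force: 0.0
time_s: 9.85
position: [612.3, -192.1, 72.0]
tool_rot: [0.001, -0.021, 1.0, -0.0]
ft_force: [-0.4, -0.7, 0.1]
opening: 0.0
finger_force: 0.0
[ 611.10730515 -193.42581907   71.89311992] [ 2.71421547e-04 -1.98004529e-02  9.99803881e-01 -2.59057233e-04]validation failed for argument at $...
Traceback (most recent call last):
IndexError: index 0 is out of bounds for axis 0 with size 0
```

View pics/w4.png

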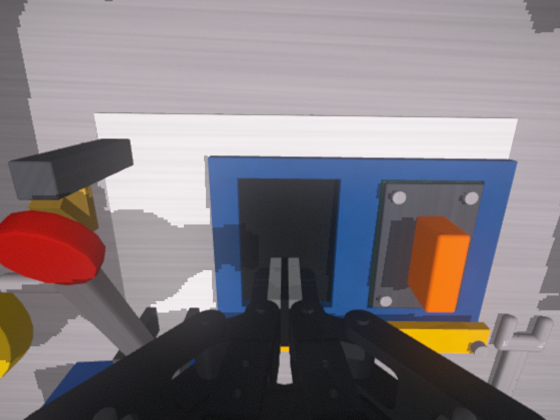

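The second call had 9 rows and was refused, so the fingers closed while moving away without a grip. Cell 1 looks seated (px 430,245). I'll go back over cell 2 and look, and chain the calls from now on.

```bash
python3 -m jog '[-20,-15,50,0,0,0,1,-50,-35,100,0,0,-0.1,1,-80,-50,140,0,0,-0.2,1,-115,-70,140,0,0,-0.29,1,-150,-90,140,0,0,-0.3,1,-182,-112,140,0,0,-0.3,1,-182,-112,140,0,0,-0.3,1,-182,-112,140,0,0,-0.3,1]' && python3 - <<'E'
from h import *
c=camera('wrist');P=cloud(c);print(observe()['position'],observe()['tool_rot'])
rects(c,(3,150,120),(16,255,255),25,70)
c=load('w4') if 0 else None
E
python3 - <<'E'
from h import *
c=load('w4');P=cloud(c)
for u,v in((390,190),(470,190),(385,290),(395,240),(480,200),(287,172),(287,190),(287,230),(245,240),(331,240),(225,240),(355,240),(500,240),(430,172),(430,162)):print(u,v,P[v,u].round(1))
rects(c,(3,150,120),(16,255,255),25,70)
rects(c,(0,0,0),(180,255,60),3,12,xr=(540,700),yr=(-260,-30),amin=300)
rects(c,(100,120,60),(118,255,255),12,20,amin=300)
E
```

```text
time_s: 10.7
position: [427.4, -306.3, 211.6]
tool_rot: [0.001, 0.132, 0.991, 0.001]
ft_force: [0.1, 0.9, 0.1]
opening: 85.5
finger_force: 0.0
[ 428.73477858 -305.37303913  211.33044486] [5.49998631e-04 1.30813320e-01 9.91406742e-01 4.94957643e-04]
px [281.3 184. ] n 945 xy 429 -308 size 49 18 deg -14.8 z [41. 45. 47.]
px [505.9 297.1] n 1332 xy 636 -95 size 85 26 deg 14.0 z [28. 51. 55.]
390 190 [ 581.2 -127.6   22. ]
470 190 [579.1 -78.8  22.1]
385 290 [ 652.5 -120.2   21.2]
395 240 [ 614.9 -119.    21. ]
480 200 [585.5 -70.6  21.3]
287 172 [ 574.3 -191.    15.2]
287 190 [ 587.9 -190.3    8.4]
287 230 [ 616.7 -189.     7.3]
245 240 [ 624.9 -217.6    8.5]
331 240 [ 622.1 -158.4    9.2]
225 240 [ 622.3 -230.2   15.3]
355 240 [ 619.  -143.3   14.4]
500 240 [621.5 -34.8  -0.7]
430 172 [ 570.4 -102.3   15.5]
430 162 [ 564.1 -103.8   16.3]
px [437.6 263.2] n 4456 xy 621 -100 size 51 19 deg 2.1 z [29. 53. 54.]
px [289.6 232.3] n 7946 xy 627 -188 size 92 65 deg 2.2 z [7. 8. 9.]
px [357.9 222.5] n 18372 xy 623 -143 size 190 118 deg -88.3 z [15. 16. 17.]
```

Cell 1 is flat: plate top at 22 mm, as it should be in the pocket. Cell 2 is where it was.

```bash
python3 -m jog '[0,-2,-40,0,0,0,1,0,-2,-80,0,0,0,1,0,-2,-120,0,0,0,1,0,-2,-160,0,0,0,1,0,-2,-182,0,0,0,1,0,-2,-191,0,0,0,1,0,-2,-191,0,0,0,1,0,-2,-191,0,0,0,1]' && python3 -m jog '[0,0,0,0,0,0,0,0,0,0,0,0,0,0,0,0,0,0,0,0,0,0,0,0,0,0,0,0,0,0,0,0,0,0,0,0,0,0,0,0,0,0,0,0,0,0,0,0,0,0,0,0,0,0,0,0]' && python3 -m jog '[0,0,40,0,0,0,0,0,0,90,0,0,0,0,0,0,140,0,0,0,0,25,15,180,0,0,0.14,0,55,35,190,0,0,0.28,0,90,60,190,0,0,0.3,0,125,80,190,0,0,0.3,0,155,100,190,0,0,0.3,0]' && python3 -m jog '[30,15,0,0,0,0,0,30,15,0,0,0,0,0,30,15,0,0,0,0,0,30,15,0,0,0,0,0,30,15,0,0,0,0,0,30,15,0,0,0,0,0,30,15,0,0,0,0,0,30,15,0,0,0,0,0]' && python3 - <<'E'
from h import *
c=snap('wrist','w5');P=cloud(c);print(observe()['position'],observe()['tool_rot'])
for u in (245,260,310,325):
  print(u,[P[v,u].round(1).tolist() for v in(184,187,190)])
for vv in(200,215):
  u=np.where(P[vv,150:420,2]>180)[0]+150;print(vv,P[vv,u[0]+1].round(1),P[vv,u[-1]-1].round(1))
E
```

```text
time_s: 11.55
position: [430.4, -307.6, 20.9]
tool_rot: [0.001, 0.13, 0.992, -0.0]
ft_force: [0.0, -0.7, -0.7]
opening: 85.2
finger_force: 0.0
time_s: 12.35
position: [429.5, -308.1, 20.7]
tool_rot: [0.001, 0.13, 0.991, -0.0]
ft_force: [-1.0, -0.8, 6.0]
opening: 16.9
finger_force: 59.7
time_s: 13.15
position: [585.1, -204.9, 208.7]
tool_rot: [-0.001, -0.02, 1.0, 0.001]
ft_force: [-0.3, 0.1, -3.4]
opening: 17.1
finger_force: 59.8
time_s: 13.95
position: [614.0, -192.5, 210.1]
tool_rot: [0.0, -0.019, 1.0, 0.0]
ft_force: [-0.5, 0.3, -2.7]
opening: 17.2
finger_force: 59.8
[ 614.07548719 -192.38117866  210.14354268] [ 1.09090333e-04 -1.95056923e-02  9.99809733e-01  1.13868547e-04]
245 [[571.0, -211.6, 203.4], [572.5, -211.7, 203.2], [573.8, -211.6, 203.8]]
260 [[571.0, -204.6, 202.4], [572.3, -204.6, 202.9], [573.5, -204.5, 203.9]]
310 [[570.2, -180.9, 201.6], [571.2, -181.0, 203.5], [572.6, -180.9, 203.8]]
325 [[569.4, -174.0, 203.6], [571.3, -173.7, 202.2], [572.6, -173.6, 202.6]]
200 [ 579.2 -221.7  203.5] [ 577.  -163.8  203.3]
215 [ 587.1 -221.4  203. ] [ 584.9 -163.4  202.9]
```

```bash
python3 -m jog '[8,4,-40,0,0,0,0,8,4,-80,0,0,0,0,8,4,-120,0,0,0,0,8,4,-150,0,0,0,0,8,4,-164,0,0,0,0,8,4,-164,0,0,0,0,8,4,-170,0,0,0,0,8,4,-175,0,0,0,0]' && python3 -m jog '[0,0,-2,0,0,0,0,0,0,-4,0,0,0,0,0,0,-6,0,0,0,0,0,0,-7,0,0,0,0,0,0,-7,0,0,0,0,0,0,-7,0,0,0,0,0,0,-7,0,0,0,0,0,0,-7,0,0,0,0]'
```

```text
time_s: 14.8
position: [624.0, -189.0, 36.9]
tool_rot: [0.002, -0.02, 1.0, -0.0]
ft_force: [-0.3, -0.4, -2.3]
opening: 17.1
finger_force: 59.7
time_s: 15.6
position: [622.8, -188.3, 28.7]
tool_rot: [0.001, -0.02, 1.0, 0.0]
ft_force: [-1.2, 2.1, 4.0]
opening: 17.0
finger_force: 60.6
```

```bash
python3 -m jog '[0,0,0,0,0,0,1,0,0,0,0,0,0,1,0,0,0,0,0,0,1,0,0,0,0,0,0,1,0,0,40,0,0,0,1,0,0,90,0,0,0,1,0,0,140,0,0,0,1,-15,-40,170,0,0,0,1]' && python3 -m jog '[-20,-30,10,0,0,0,0,-20,-30,10,0,0,0,0,-20,-30,10,0,0,0,0,-20,-30,10,0,0,0,0,-20,-30,10,0,0,0,0,-20,-30,10,0,0,0,0,-20,-30,10,0,0,0,0,-20,-30,10,0,0,0,0]' && python3 - <<'E'
from h import *
c=snap('wrist','w6');P=cloud(c);s=observe();print(s['position'],s['tool_rot'],s['qpos'])
rects(c,(0,160,100),(4,255,255),60,140)
rects(c,(3,150,120),(16,255,255),25,70,xr=(560,700),amin=200)
E
```

```text
time_s: 16.4
position: [613.0, -220.0, 200.6]
tool_rot: [0.004, -0.025, 1.0, 0.002]
ft_force: [1.0, 0.0, 0.1]
opening: 85.3
finger_force: 0.0
time_s: 17.2
position: [588.0, -256.2, 206.5]
tool_rot: [-0.0, -0.02, 1.0, 0.0]
ft_force: [-0.3, 0.4, 1.0]
opening: 0.2
finger_force: 0.0
[ 587.92276747 -256.36648538  206.57976077] [-1.20830075e-04 -1.98476407e-02  9.99803008e-01  5.17750711e-05] [-0.03143078  0.44537671  0.5178997   1.59846674 -0.2347056   1.16049045
  2.14915063]
px [258.6 205. ] n 968 xy 585 -274 size 31 29 deg -51.3 z [109. 116. 122.]
px [350.1 220.8] n 1183 xy 623 -187 size 51 18 deg 2.8 z [31. 53. 55.]
px [436.4 222. ] n 1511 xy 620 -100 size 50 19 deg 1.2 z [29. 53. 55.]
```

View pics/w6.png

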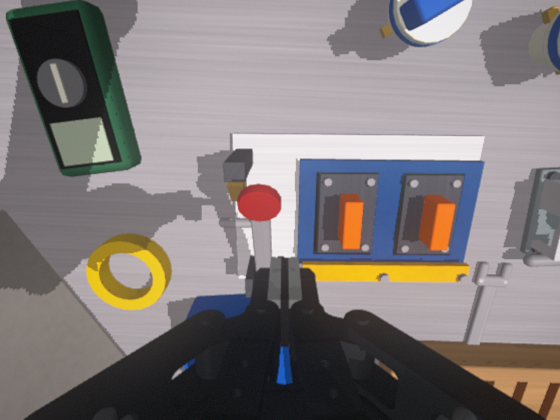

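Both cells are seated (rib tops at 54 mm). The lever pad is at px (259,205), world (585,-274,116). I'll turn the shut fingers 90° to clear the pawl post and press the pad.

```bash
python3 -m jog '[-3,-14,0,0,0,-0.15,0,-3,-14,0,0,0,-0.3,0,-3,-14,0,0,0,-0.45,0,-3,-14,0,0,0,-0.6,0,-3,-14,0,0,0,-0.75,0,-3,-14,0,0,0,-0.9,0,-3,-14,0,0,0,-1.05,0,-3,-14,0,0,0,-1.2,0]' && python3 -m jog '[0,0,-20,0,0,-0.15,0,0,0,-40,0,0,-0.3,0,0,0,-60,0,0,-0.4,0,0,0,-80,0,0,-0.4,0,-2,0,-90,0,0,-0.4,0,-4,0,-95,0,0,-0.4,0,-5,0,-100,0,0,-0.4,0,-7,0,-105,0,0,-0.4,0]' && python3 -m jog '[-8,0,-5,0,0,0,0,-8,0,-5,0,0,0,0,-8,0,-5,0,0,0,0,-8,0,-5,0,0,0,0,-8,0,-5,0,0,0,0,-8,0,-5,0,0,0,0,-8,0,-5,0,0,0,0,-8,0,-5,0,0,0,0]'
```

```text
time_s: 18.05
position: [584.9, -270.5, 206.8]
tool_rot: [0.0, 0.551, 0.835, 0.0]
ft_force: [-0.4, 0.5, 0.2]
opening: 0.0
finger_force: 0.0
time_s: 18.85
position: [578.3, -271.1, 102.8]
tool_rot: [0.001, 0.704, 0.711, 0.001]
ft_force: [-1.3, 1.6, 5.1]
opening: 0.1
finger_force: 1.9
time_s: 19.65
position: [570.2, -270.9, 96.9]
tool_rot: [0.001, 0.704, 0.711, 0.0]
ft_force: [3.2, -1.0, 3.2]
opening: -0.1
finger_force: 1.9
```

```bash
python3 -m jog '[0,0,-5,0,0,0,0,0,0,-11,0,0,0,0,-1,0,-17,0,0,0,0,-2,0,-23,0,0,0,0,-3,0,-29,0,0,0,0,-3,0,-35,0,0,0,0,-4,0,-40,0,0,0,0,-4,0,-44,0,0,0,0]' && python3 -m jog '[0,0,-2,0,0,0,0,0,0,-4,0,0,0,0,0,0,-5,0,0,0,0,0,0,-6,0,0,0,0,0,0,-6,0,0,0,0,0,0,-6,0,0,0,0,0,0,-6,0,0,0,0,0,0,-6,0,0,0,0]'
```

```text
time_s: 20.45
position: [563.6, -271.6, 52.7]
tool_rot: [-0.001, 0.704, 0.71, -0.001]
ft_force: [-1.3, -0.8, 8.5]
opening: -0.3
finger_force: 3.9
time_s: 21.25
position: [563.6, -271.6, 47.0]
tool_rot: [-0.001, 0.704, 0.71, -0.001]
ft_force: [-2.4, -0.8, 7.6]
opening: -0.3
finger_force: 4.0
```

```bash
python3 -m jog '[0,0,4,0,0,0,0,0,0,8,0,0,0,0,0,0,12,0,0,0,0,0,0,20,0,0,0,0,0,0,40,0,0,0,0,0,0,80,0,0,0,0,0,0,120,0,0,0,0,-20,40,160,0,0,0,0]' && python3 - <<'E'
from h import *
c=snap('wrist','w7');P=cloud(c);s=observe();print(s['position'],s['qpos'])
rects(c,(0,160,100),(4,255,255),30,140)
rects(c,(3,150,120),(16,255,255),25,70,xr=(560,700),amin=200)
rects(c,(20,130,120),(32,255,255),20,50,xr=(620,720),yr=(-260,0))
E
```

```text
time_s: 22.05
position: [548.6, -241.2, 202.0]
tool_rot: [0.002, 0.705, 0.709, -0.002]
ft_force: [1.0, 1.0, 1.3]
opening: 0.2
finger_force: 0.0
[ 548.95433322 -233.41444868  205.64333644] [-0.34949088  0.46886444  0.92895183  1.71890893 -0.41145847  1.16048259
  0.70792171]
px [304.  224.8] n 790 xy 568 -274 size 31 30 deg 2.6 z [55. 57. 58.]
px [374.4  19.4] n 2010 xy 621 -99 size 50 18 deg 1.9 z [33. 53. 55.]
px [367.4 129.8] n 1360 xy 623 -187 size 50 18 deg 2.9 z [39. 53. 55.]
px [418.2  84.6] n 3926 xy 669 -156 size 149 21 deg -88.4 z [31. 32. 33.]
```

The lever is held level (pad at 57 mm) and the bar has slid 18 mm. Now the spent filter.

```bash
python3 -m jog '[5,45,20,0,0,0.15,1,10,95,50,0,0,0.3,1,20,145,60,0,0,0.45,1,30,190,60,0,0,0.6,1,40,235,60,0,0,0.75,1,50,280,60,0,0,0.9,1,54,330,60,0,0,1.05,1,54,370,60,0,0,1.2,1]' && python3 -m jog '[0,33,0,0,0,0.15,1,0,33,0,0,0,0.3,1,0,33,0,0,0,0.42,1,0,33,0,0,0,0.42,1,0,33,0,0,0,0.42,1,0,33,0,0,0,0.42,1,0,33,0,0,0,0.42,1,0,33,0,0,0,0.42,1]' && python3 - <<'E'
from h import *
c=snap('wrist','w8');P=cloud(c);s=observe();print(s['position'],s['tool_rot'],s['qpos'])
rects(c,(20,130,120),(32,255,255),20,140,yr=(0,330),xr=(500,720))
rects(c,(0,130,100),(6,255,255),30,60,xr=(520,700),yr=(0,330),amin=10)
E
```

```text
time_s: 22.9
position: [601.8, 136.4, 258.7]
tool_rot: [-0.002, 0.175, 0.985, -0.0]
ft_force: [0.8, -0.4, -0.0]
opening: 85.3
finger_force: 0.0
time_s: 23.7
position: [603.1, 165.6, 260.0]
tool_rot: [-0.0, -0.029, 1.0, -0.0]
ft_force: [-0.3, 0.9, 0.2]
opening: 85.4
finger_force: 0.0
[603.10270944 165.6689275  260.02462621] [-8.01021958e-05 -2.93408315e-02  9.99569462e-01  1.85943547e-05] [-0.72954756  0.37370404  0.52715675  1.57183403 -0.1949009   1.24894256
  1.45895549]
px [285.5 151.9] n 66 xy 576 164 size 25 4 deg -78.5 z [43. 76. 81.]
px [377.5 168.6] n 755 xy 594 275 size 37 34 deg 9.3 z [29. 31. 32.]
px [196.8 174.3] n 749 xy 614 65 size 36 35 deg 8.3 z [29. 30. 32.]
px [288.2 191.1] n 1295 xy 604 170 size 56 19 deg 5.2 z [119. 122. 123.]
px [409.2 170.5] n 44 xy 592 306 size 12 4 deg -86.8 z [43. 44. 45.]
px [353.1 172.5] n 43 xy 598 244 size 12 4 deg -85.4 z [43. 44. 45.]
px [318.6 173.5] n 13 xy 601 205 size 4 3 deg 10.2 z [43. 44. 46.]
px [221.7 176.8] n 49 xy 612 97 size 12 5 deg -87.5 z [43. 44. 45.]
px [256.4 175.4] n 15 xy 607 136 size 4 3 deg 4.4 z [43. 44. 45.]
px [166.6 178.5] n 45 xy 617 35 size 12 4 deg -88.1 z [42. 44. 45.]
```

View pics/w8.png

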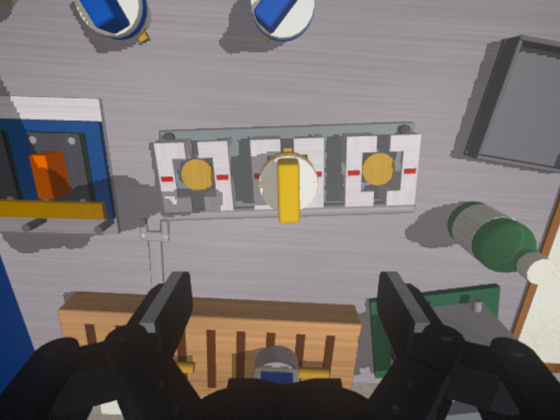

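The spent filter's wing is at px (288,191) along socket x, top at 123 mm, with a lug showing in its slot. So it is already unlocked, standing on the plunger, and should lift straight out. I'll grip it and lift gently to test.

```bash
python3 -m jog '[1,4,-40,0,0,0.035,1,1,4,-80,0,0,0.035,1,1,4,-120,0,0,0.035,1,1,4,-150,0,0,0.035,1,1,4,-163,0,0,0.035,1,1,4,-167,0,0,0.035,1,1,4,-167,0,0,0.035,1,1,4,-167,0,0,0.035,1]' && python3 -m jog '[0,0,0,0,0,0,0,0,0,0,0,0,0,0,0,0,0,0,0,0,0,0,0,0,0,0,0,0,0,0,0,0,0,0,0,0,0,0,0,0,0,0,0,0,0,0,0,0,0,0,0,0,0,0,0,0]' && python3 -m jog '[0,0,3,0,0,0,0,0,0,6,0,0,0,0,0,0,8,0,0,0,0,0,0,8,0,0,0,0,0,0,8,0,0,0,0,0,0,8,0,0,0,0,0,0,8,0,0,0,0,0,0,8,0,0,0,0]'
```

```text
time_s: 24.55
position: [605.6, 170.0, 94.9]
tool_rot: [0.002, -0.047, 0.999, 0.001]
ft_force: [-0.2, -0.0, -0.5]
opening: 85.5
finger_force: 0.0
time_s: 25.35
position: [604.2, 169.8, 93.1]
tool_rot: [0.0, -0.047, 0.999, 0.0]
ft_force: [-0.1, -0.2, 0.6]
opening: 19.2
finger_force: 60.6
time_s: 26.15
position: [604.1, 169.7, 101.0]
tool_rot: [-0.0, -0.047, 0.999, 0.0]
ft_force: [-0.3, -0.2, -2.7]
opening: 19.0
finger_force: 60.3
```

It comes freely, with only its own weight. Carrying it to the tray.

```bash
python3 -m jog '[0,0,40,0,0,0,0,0,0,80,0,0,0,0,-10,20,110,0,0,0,0,-25,65,125,0,0,0,0,-40,110,125,0,0,0,0,-55,155,125,0,0,0,0,-70,200,125,0,0,0,0,-80,245,125,0,0,0,0]' && python3 -m jog '[-6,34,0,0,0,0,0,-6,34,0,0,0,0,0,-6,34,0,0,0,0,0,-6,34,0,0,0,0,0,-6,34,0,0,0,0,0,-6,34,0,0,0,0,0,-6,34,0,0,0,0,0,-6,34,0,0,0,0,0]' && python3 - <<'E'
from h import *
c=snap('wrist','w9');P=cloud(c);s=observe();print(s['position'],s['tool_rot'],s['qpos'])
z=P[...,2];m=((z>26)&(z<34)&(abs(P[...,0]-518)<110)&(abs(P[...,1]-451)<110))
Q=P[m][:,:2].astype(np.float32);print(len(Q),cv2.minAreaRect(Q),Q.min(0),Q.max(0))
E
```

```text
time_s: 26.95
position: [522.7, 416.7, 226.2]
tool_rot: [-0.0, -0.047, 0.999, 0.0]
ft_force: [1.4, -0.0, -1.6]
opening: 19.0
finger_force: 60.4
time_s: 27.75
position: [518.3, 448.4, 226.2]
tool_rot: [-0.0, -0.047, 0.999, 0.0]
ft_force: [-0.5, 0.2, -2.4]
opening: 19.3
finger_force: 60.3
[518.28278199 448.51780636 226.16284131] [-6.54526863e-07 -4.68944693e-02  9.98899840e-01  1.38906940e-04] [-1.06724265  0.49799136  0.43020148  1.45635015 -0.21295834  1.23331568
  1.05202437]
1794 ((518.3706665039062, 457.5628967285156), (130.44973754882812, 129.9871368408203), 83.8344955444336) [447.09857 386.0704 ] [580.9528  528.19037]
```

View pics/w9.png

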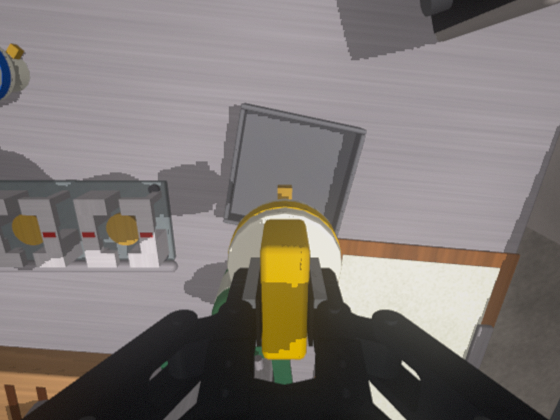

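The tray is centred at (518,457.5) and measures 130 mm, as given. Lowering, releasing, and then going on to the first new filter.

```bash
python3 -m jog '[0,9,-40,0,0,0,0,0,9,-80,0,0,0,0,0,9,-115,0,0,0,0,0,9,-140,0,0,0,0,0,9,-150,0,0,0,0,0,9,-155,0,0,0,0,0,9,-158,0,0,0,0,0,9,-159,0,0,0,0]' && python3 -m jog '[0,0,-1,0,0,0,0,0,0,-1,0,0,0,0,0,0,-1,0,0,0,0,0,0,-1,0,0,0,1,0,0,-1,0,0,0,1,0,0,-1,0,0,0,1,0,0,-1,0,0,0,1,0,0,-1,0,0,0,1]'
```

```text
time_s: 28.6
position: [519.0, 458.4, 68.5]
tool_rot: [0.001, -0.047, 0.999, 0.001]
ft_force: [0.4, -0.2, -2.7]
opening: 19.2
finger_force: 60.3
time_s: 29.4
position: [518.1, 457.7, 65.9]
tool_rot: [-0.0, -0.047, 0.999, -0.0]
ft_force: [-0.3, 0.1, -0.1]
opening: 85.2
finger_force: 0.0
```

```bash
python3 -m jog '[0,0,40,0,0,0,1,0,0,85,0,0,0,1,-5,-20,130,0,0,-0.14,1,-15,-60,150,0,0,-0.28,1,-25,-105,150,0,0,-0.42,1,-35,-150,150,0,0,-0.56,1,-45,-195,150,0,0,-0.7,1,-55,-240,150,0,0,-0.747,1]' && python3 -m jog '[-24,-62,0,0,0,0,1,-24,-62,0,0,0,0,1,-24,-62,0,0,0,0,1,-24,-62,0,0,0,0,1,-24,-62,0,0,0,0,1,-24,-62,0,0,0,0,1,-24,-62,0,0,0,0,1,-24,-62,0,0,0,0,1]' && python3 - <<'E'
from h import *
c=snap('wrist','w10');s=observe();print(s['position'],s['tool_rot'],s['qpos'])
rects(c,(100,120,60),(118,255,255),88,96,amin=200)
c=snap('top','t10')
rects(c,(3,150,120),(16,255,255),25,70,xr=(560,700),yr=(-300,0))
rects(c,(20,130,120),(32,255,255),40,140,yr=(350,520),xr=(450,600))
E
```

```text
time_s: 30.2
position: [462.6, 215.9, 216.0]
tool_rot: [0.0, 0.322, 0.947, 0.0]
ft_force: [0.2, -0.9, 0.7]
opening: 85.7
finger_force: 0.0
time_s: 31.0
position: [439.3, 156.2, 215.9]
tool_rot: [0.0, 0.32, 0.947, -0.0]
ft_force: [0.3, 0.1, 0.2]
opening: 85.9
finger_force: 0.0
[439.23851228 156.09621241 215.92865849] [ 7.72852732e-05  3.20330863e-01  9.47305699e-01 -2.13362853e-04] [-1.10552873  0.09550903  0.72075862  1.99143859 -0.07095757  1.0795139
  0.56513316]
px [282.  196.5] n 1315 xy 439 156 size 55 19 deg -36.6 z [90. 91. 93.]
px [135.6 293.9] n 319 xy 431 -14 size 20 18 deg -63.3 z [89. 91. 92.]
px [344.1 163.5] n 44 xy 623 -186 size 55 19 deg -5.9 z [31. 52. 60.]
px [138.2 197.8] n 107 xy 518 457 size 54 20 deg 6.6 z [ 91.  97. 103.]
```

```bash
python3 -m jog '[0,0,-40,0,0,0.007,1,0,0,-80,0,0,0.007,1,0,0,-115,0,0,0.007,1,0,0,-140,0,0,0.007,1,0,0,-150,0,0,0.007,1,0,0,-154,0,0,0.007,1,0,0,-154,0,0,0.007,1,0,0,-154,0,0,0.007,1]' && python3 -m jog '[0,0,0,0,0,0,0,0,0,0,0,0,0,0,0,0,0,0,0,0,0,0,0,0,0,0,0,0,0,0,0,0,0,0,0,0,0,0,0,0,0,0,0,0,0,0,0,0,0,0,0,0,0,0,0,0]' && python3 -m jog '[0,0,40,0,0,0,0,0,0,80,0,0,0,0,20,15,120,0,0,0.13,0,50,40,135,0,0,0.26,0,85,65,135,0,0,0.39,0,120,90,135,0,0,0.52,0,156,119,135,0,0,0.65,0,156,119,135,0,0,0.738,0]' && python3 -m jog '[0,0,0,0,0,0,0,0,0,0,0,0,0,0,0,0,0,0,0,0,0,0,0,0,0,0,0,0,0,0,0,0,0,0,0,0,0,0,0,0,0,0,0,0,0,0,0,0,0,0,0,0,0,0,0,0]' && python3 - <<'E'
from h import *
c=snap('wrist','w11');s=observe();print(s['position'],s['tool_rot'],s['qpos'])
P=cloud(c)
rects(c,(100,120,60),(118,255,255),180,290,amin=200)
rects(c,(20,130,120),(32,255,255),25,50,yr=(0,330),xr=(500,720),amin=50)
rects(c,(20,130,120),(32,255,255),120,250,amin=20)
rects(c,(0,130,100),(6,255,255),40,50,xr=(520,700),yr=(0,330),amin=20)
E
```

```text
time_s: 31.9
position: [440.3, 156.3, 63.2]
tool_rot: [0.001, 0.317, 0.948, 0.001]
ft_force: [0.1, 0.0, 0.4]
opening: 85.6
finger_force: 0.0
time_s: 32.7
position: [439.2, 155.8, 62.2]
tool_rot: [-0.0, 0.317, 0.948, 0.0]
ft_force: [-0.7, -0.1, 3.8]
opening: 19.0
finger_force: 59.5
time_s: 33.5
position: [597.8, 279.9, 194.2]
tool_rot: [0.001, -0.051, 0.999, 0.0]
ft_force: [-1.5, -0.2, -2.6]
opening: 18.9
finger_force: 59.9
time_s: 34.3
position: [595.1, 274.8, 197.1]
tool_rot: [0.0, -0.046, 0.999, 0.0]
ft_force: [-0.1, -0.1, -3.7]
opening: 18.8
finger_force: 59.9
[595.14272163 274.78581051 197.13421392] [ 4.47207712e-05 -4.61088057e-02  9.98936417e-01  1.00851313e-04] [-0.87652918  0.48326869  0.53490383  1.57313063 -0.26184171  1.15714178
  1.37697579]
px [284.1 293.3] n 6360 xy 595 276 size 56 20 deg 5.5 z [208. 226. 227.]
px [174. 182.] n 835 xy 604 170 size 37 36 deg -68.9 z [29. 30. 32.]
px [ 66.7 183.7] n 1012 xy 614 64 size 37 33 deg 6.9 z [29. 30. 32.]
px [282.6 181.1] n 851 xy 594 274 size 35 34 deg 6.1 z [29. 31. 32.]
px [284.2 194.4] n 119 xy 570 273 size 8 7 deg -84.6 z [147. 148. 149.]
px [ 25.9 188. ] n 70 xy 617 35 size 14 5 deg -82.6 z [43. 44. 45.]
px [ 92.6 188. ] n 67 xy 611 97 size 13 5 deg -83.1 z [43. 44. 45.]
px [138. 188.] n 65 xy 607 139 size 12 5 deg -84.3 z [43. 44. 45.]
px [204.6 188. ] n 67 xy 602 202 size 12 4 deg -86.0 z [43. 44. 45.]
px [250. 188.] n 65 xy 598 244 size 12 5 deg -82.7 z [43. 44. 45.]
px [316.6 188. ] n 69 xy 592 306 size 12 4 deg -85.3 z [43. 44. 45.]
```

View pics/w11.png

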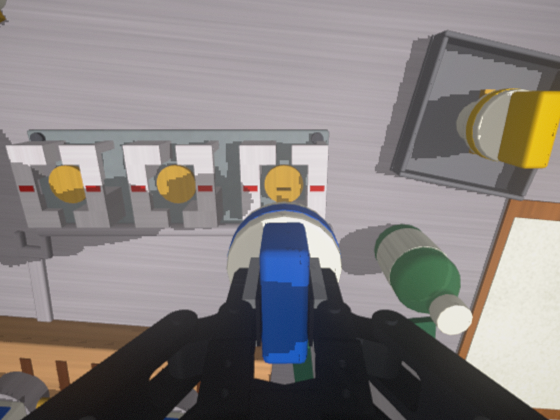

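The spent filter is upright in the tray. The held filter sits over socket 1 at (595,275), aligned. Lowering in.

```bash
python3 -m jog '[0,0,-40,0,0,0,0,0,0,-75,0,0,0,0,0,0,-85,0,0,0,0,0,0,-85,0,0,0,0,0,0,-90,0,0,0,0,0,0,-95,0,0,0,0,0,0,-99,0,0,0,0,0,0,-101,0,0,0,0]' && python3 -m jog '[0,0,-3,0,0,0,0,0,0,-3,0,0,0,0,0,0,-3,0,0,0,0,0,0,-3,0,0,0,0,0,0,-3,0,0,0,0,0,0,-3,0,0,0,0,0,0,-3,0,0,0,0,0,0,-3,0,0,0,0]'
```

```text
time_s: 35.15
position: [595.3, 274.9, 96.3]
tool_rot: [0.0, -0.046, 0.999, 0.0]
ft_force: [-0.3, 0.4, -1.6]
opening: 19.2
finger_force: 60.0
time_s: 35.95
position: [595.4, 274.9, 93.2]
tool_rot: [0.0, -0.046, 0.999, 0.0]
ft_force: [1.2, -0.0, 0.2]
opening: 18.9
finger_force: 60.2
```

```bash
python3 -m jog '[0,0,-3,0,0,0,0,0,0,-6,0,0,0,0,0,0,-9,0,0,0,0,0,0,-11,0,0,0,0,0,0,-13,0,0,0,0,0,0,-13,0,0,0,0,0,0,-13,0,0,0,0,0,0,-13,0,0,0,0]'
```

```text
time_s: 36.75
position: [595.6, 274.8, 81.5]
tool_rot: [0.0, -0.046, 0.999, 0.0]
ft_force: [-1.8, -1.1, 9.5]
opening: 18.8
finger_force: 61.7
```

```bash
python3 -m jog '[0,0,-1,0,0,0,0,0,0,-1,0,0,0,0,0,0,-1,0,0,-0.14,0,0,0,-1,0,0,-0.28,0,0,0,-1,0,0,-0.42,0,0,0,-1,0,0,-0.56,0,0,0,-1,0,0,-0.7,0,0,0,-1,0,0,-0.84,0]' && python3 -m jog '[0,0,0,0,0,-0.14,0,0,0,0,0,0,-0.28,0,0,0,0,0,0,-0.42,0,0,0,0,0,0,-0.56,0,0,0,0,0,0,-0.7,0,0,0,0,0,0,-0.74,0,0,0,0,0,0,-0.74,0,0,0,0,0,0,-0.74,0]'
```

```text
time_s: 37.55
position: [596.4, 274.8, 80.9]
tool_rot: [0.001, 0.368, 0.93, 0.001]
ft_force: [-0.4, -0.3, 8.8]
opening: 19.5
finger_force: 61.6
time_s: 38.35
position: [596.8, 275.0, 80.9]
tool_rot: [0.001, 0.677, 0.736, 0.002]
ft_force: [-1.3, -0.2, 9.2]
opening: 18.7
finger_force: 61.6
```

```bash
python3 -m jog '[0,0,2,0,0,0,0,0,0,4,0,0,0,0,0,0,6,0,0,0,0,0,0,8,0,0,0,0,0,0,9,0,0,0,0,0,0,9,0,0,0,0,0,0,9,0,0,0,0,0,0,9,0,0,0,0]'
```

```text
time_s: 39.15
position: [596.6, 274.9, 88.3]
tool_rot: [0.001, 0.677, 0.736, 0.001]
ft_force: [5.3, 0.7, -0.3]
opening: 18.8
finger_force: 60.3
```

```bash
python3 -m jog '[0,0,0,0,0,0,1,0,0,0,0,0,0,1,0,0,0,0,0,0,1,0,0,0,0,0,0,1,0,0,35,0,0,0,1,0,0,80,0,0,0,1,0,0,127,0,0,0,1,-10,-30,127,0,0,0.14,1]' && python3 -m jog '[-20,-40,0,0,0,0.14,1,-40,-80,0,0,0,0.28,1,-60,-120,0,0,0,0.42,1,-80,-160,0,0,0,0.57,1,-100,-200,0,0,0,0.71,1,-120,-235,0,0,0,0.85,1,-140,-251,0,0,0,1,1,-140,-251,0,0,0,1.14,1]' && python3 -m jog '[0,0,0,0,0,0.14,1,0,0,0,0,0,0.28,1,0,0,0,0,0,0.42,1,0,0,0,0,0,0.56,1,0,0,0,0,0,0.7,1,0,0,0,0,0,0.727,1,0,0,0,0,0,0.727,1,0,0,0,0,0,0.727,1]' && python3 - <<'E'
from h import *
c=snap('wrist','w12');s=observe();print(s['position'],s['tool_rot'],s['qpos'])
rects(c,(100,120,60),(118,255,255),86,98,amin=200)
c=snap('top','t12')
rects(c,(100,120,60),(118,255,255),95,140,yr=(200,350),xr=(550,650),amin=20)
c=snap('side','s12')
rects(c,(100,120,60),(118,255,255),100,140,yr=(200,350),xr=(550,650),amin=20)
E
```

```text
time_s: 39.95
position: [589.4, 249.7, 221.3]
tool_rot: [0.003, 0.62, 0.785, 0.006]
ft_force: [0.7, -0.5, -0.2]
opening: 85.4
finger_force: 0.0
time_s: 40.75
position: [441.8, -9.5, 214.6]
tool_rot: [-0.002, 0.103, 0.995, 0.001]
ft_force: [0.2, -0.1, 0.8]
opening: 85.3
finger_force: 0.0
time_s: 41.55
position: [445.0, -6.3, 215.0]
tool_rot: [-0.0, -0.256, 0.967, 0.0]
ft_force: [-0.3, -0.1, -0.7]
opening: 85.6
finger_force: 0.0
[445.05256009  -6.30891974 215.0415152 ] [-7.31772654e-05 -2.55947311e-01  9.66690725e-01  1.07788441e-04] [-0.94417936  0.04763121  0.89787144  2.0374139  -0.0425469   1.07504513
  2.06184602]
px [138.1  97.2] n 1854 xy 430 -144 size 56 19 deg -56.9 z [90. 91. 93.]
px [281.7 196.9] n 1327 xy 447 -7 size 56 18 deg 30.1 z [90. 91. 93.]
px [196.9 172.1] n 120 xy 595 273 size 54 20 deg -86.4 z [108. 118. 124.]
px [216.2 278.7] n 121 xy 594 276 size 49 17 deg -83.6 z [107. 117. 121.]
```

```bash
python3 -m jog '[2,0,-40,0,0,0.007,1,2,0,-80,0,0,0.007,1,2,0,-115,0,0,0.007,1,2,0,-140,0,0,0.007,1,2,0,-149,0,0,0.007,1,2,0,-153,0,0,0.007,1,2,0,-153,0,0,0.007,1,2,0,-153,0,0,0.007,1]' && python3 -m jog '[0,0,0,0,0,0,0,0,0,0,0,0,0,0,0,0,0,0,0,0,0,0,0,0,0,0,0,0,0,0,0,0,0,0,0,0,0,0,0,0,0,0,0,0,0,0,0,0,0,0,0,0,0,0,0,0]' && python3 -m jog '[0,0,40,0,0,0,0,0,0,80,0,0,0,0,15,15,120,0,0,-0.13,0,45,45,135,0,0,-0.26,0,75,75,135,0,0,-0.39,0,105,110,135,0,0,-0.433,0,135,145,135,0,0,-0.433,0,158,177,135,0,0,-0.433,0]' && python3 -m jog '[0,0,0,0,0,0,0,0,0,0,0,0,0,0,0,0,0,0,0,0,0,0,0,0,0,0,0,0,0,0,0,0,0,0,0,0,0,0,0,0,0,0,0,0,0,0,0,0,0,0,0,0,0,0,0,0]' && python3 - <<'E'
from h import *
c=snap('wrist','w13');s=observe();print(s['position'],s['tool_rot'],s['qpos'])
rects(c,(100,120,60),(118,255,255),110,290,amin=200)
rects(c,(20,130,120),(32,255,255),25,50,yr=(0,330),xr=(500,720),amin=50)
rects(c,(20,130,120),(32,255,255),120,250,amin=20)
E
```

```text
time_s: 42.5
position: [448.3, -6.1, 63.2]
tool_rot: [0.001, -0.26, 0.966, 0.0]
ft_force: [0.1, -0.0, 1.1]
opening: 85.4
finger_force: 0.0
time_s: 43.3
position: [447.3, -6.2, 62.2]
tool_rot: [0.0, -0.26, 0.966, 0.0]
ft_force: [-0.4, 0.2, 3.9]
opening: 19.4
finger_force: 59.2
time_s: 44.1
position: [606.1, 173.0, 195.7]
tool_rot: [-0.0, -0.047, 0.999, -0.0]
ft_force: [0.6, -1.0, -0.9]
opening: 19.3
finger_force: 59.6
time_s: 44.9
position: [605.1, 170.7, 197.2]
tool_rot: [0.0, -0.047, 0.999, 0.0]
ft_force: [0.1, -0.4, -0.7]
opening: 19.1
finger_force: 59.6
[605.12141553 170.76049074 197.15048644] [ 3.91745796e-05 -4.66236276e-02  9.98912515e-01  1.54783368e-04] [-0.95272521  0.52412313  0.86634732  1.64738394 -0.42719258  1.17076548
  1.68140033]
px [425.6 215.8] n 1918 xy 596 274 size 55 20 deg -85.4 z [116. 118. 119.]
px [286.6 213.3] n 299 xy 581 171 size 52 15 deg -89.8 z [179. 184. 185.]
px [284.1 289.5] n 6379 xy 604 172 size 56 20 deg 5.7 z [209. 226. 227.]
px [173.4 182.3] n 837 xy 614 65 size 37 36 deg 2.7 z [29. 30. 32.]
px [281.8 180. ] n 796 xy 602 169 size 34 33 deg -83.8 z [29. 31. 32.]
px [284.8 190.8] n 135 xy 580 170 size 12 9 deg 9.8 z [147. 149. 149.]
```

View pics/w13.png

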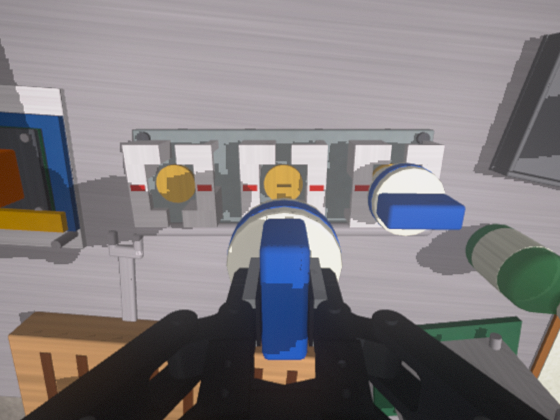

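Filter 1 is locked in socket 1: wing along y, yaw -85.4°, top at 118 mm (px 420,210). Filter 2 is aligned over the middle socket. Inserting it the same way.

```bash
python3 -m jog '[0,0,-40,0,0,0,0,0,0,-75,0,0,0,0,0,0,-85,0,0,0,0,0,0,-85,0,0,0,0,0,0,-90,0,0,0,0,0,0,-95,0,0,0,0,0,0,-99,0,0,0,0,0,0,-101,0,0,0,0]' && python3 -m jog '[0,0,-3,0,0,0,0,0,0,-6,0,0,0,0,0,0,-9,0,0,0,0,0,0,-12,0,0,0,0,0,0,-15,0,0,0,0,0,0,-17,0,0,0,0,0,0,-17,0,0,0,0,0,0,-17,0,0,0,0]'
```

```text
time_s: 45.75
position: [605.3, 170.9, 96.3]
tool_rot: [0.0, -0.047, 0.999, 0.0]
ft_force: [-0.6, -1.2, -1.4]
opening: 19.1
finger_force: 59.5
time_s: 46.55
position: [605.7, 170.7, 80.7]
tool_rot: [0.0, -0.046, 0.999, 0.001]
ft_force: [-3.2, -0.2, 10.5]
opening: 19.3
finger_force: 61.4
```

```bash
python3 -m jog '[0,0,0,0,0,-0.14,0,0,0,0,0,0,-0.28,0,0,0,0,0,0,-0.42,0,0,0,0,0,0,-0.56,0,0,0,0,0,0,-0.7,0,0,0,0,0,0,-0.84,0,0,0,0,0,0,-0.98,0,0,0,0,0,0,-1.12,0]' && python3 -m jog '[0,0,0,0,0,-0.14,0,0,0,0,0,0,-0.28,0,0,0,0,0,0,-0.42,0,0,0,0,0,0,-0.46,0,0,0,0,0,0,-0.46,0,0,0,0,0,0,-0.46,0,0,0,0,0,0,-0.46,0,0,0,0,0,0,-0.46,0]' && python3 -m jog '[0,0,2,0,0,0,0,0,0,4,0,0,0,0,0,0,6,0,0,0,0,0,0,8,0,0,0,0,0,0,9,0,0,0,0,0,0,9,0,0,0,0,0,0,9,0,0,0,0,0,0,9,0,0,0,0]'
```

```text
time_s: 47.35
position: [607.5, 170.2, 81.4]
tool_rot: [0.002, 0.494, 0.87, 0.001]
ft_force: [-0.3, -1.2, 9.6]
opening: 19.0
finger_force: 61.2
time_s: 48.15
position: [607.1, 170.0, 81.4]
tool_rot: [0.002, 0.677, 0.736, 0.001]
ft_force: [-1.1, -1.1, 10.7]
opening: 18.9
finger_force: 61.3
time_s: 48.95
position: [606.8, 170.1, 88.3]
tool_rot: [0.002, 0.677, 0.736, 0.001]
ft_force: [4.3, -1.5, 0.2]
opening: 19.2
finger_force: 59.9
```

```bash
python3 -m jog '[0,0,0,0,0,0,1,0,0,0,0,0,0,1,0,0,0,0,0,0,1,0,0,0,0,0,0,1,0,0,35,0,0,0,1,0,0,80,0,0,0,1,0,0,127,0,0,0,1,-10,-30,127,0,0,0.14,1]' && python3 -m jog '[-20,-40,0,0,0,0.14,1,-40,-80,0,0,0,0.28,1,-60,-120,0,0,0,0.352,1,-80,-160,0,0,0,0.352,1,-105,-200,0,0,0,0.352,1,-125,-240,0,0,0,0.352,1,-150,-275,0,0,0,0.352,1,-167,-284,0,0,0,0.352,1]' && python3 -m jog '[0,0,0,0,0,0,1,0,0,0,0,0,0,1,0,0,0,0,0,0,1,0,0,0,0,0,0,1,0,0,0,0,0,0,1,0,0,0,0,0,0,1,0,0,0,0,0,0,1,0,0,0,0,0,0,1]' && python3 - <<'E'
from h import *
c=snap('wrist','w14');s=observe();print(s['position'],s['tool_rot'],s['qpos'])
rects(c,(100,120,60),(118,255,255),86,98,amin=200)
c=snap('top','t14')
rects(c,(100,120,60),(118,255,255),95,140,yr=(100,350),xr=(550,650),amin=20)
rects(c,(3,150,120),(16,255,255),25,70,xr=(560,700),yr=(-300,0))
E
```

```text
time_s: 49.75
position: [599.8, 144.5, 220.7]
tool_rot: [0.004, 0.619, 0.785, 0.004]
ft_force: [-0.4, 0.2, -0.1]
opening: 85.5
finger_force: 0.0
time_s: 50.55
position: [425.3, -147.5, 214.9]
tool_rot: [-0.0, 0.48, 0.877, -0.0]
ft_force: [-0.8, 0.5, -0.4]
opening: 85.2
finger_force: 0.0
time_s: 51.35
position: [428.2, -143.3, 215.0]
tool_rot: [0.0, 0.477, 0.879, -0.0]
ft_force: [0.4, -0.6, 0.8]
opening: 85.5
finger_force: 0.0
[ 428.19676186 -143.26302227  215.08086987] [ 5.47487958e-05  4.77112523e-01  8.78842214e-01 -1.75991490e-05] [-1.01826378  0.22689642  1.42095473  2.02854771 -0.25328168  1.09186936
  1.09357002]
px [284.6 199.4] n 1357 xy 430 -144 size 55 19 deg -57.5 z [90. 91. 92.]
px [230.1 168.7] n 118 xy 603 170 size 55 20 deg -85.4 z [111. 117. 124.]
px [197.  172.2] n 118 xy 594 273 size 55 20 deg -87.7 z [108. 117. 124.]
px [345.2 164.2] n 66 xy 624 -190 size 49 18 deg 0.7 z [32. 50. 59.]
```

Both wings sit locked along y. Gripping filter 3.

```bash
python3 -m jog '[2,-1,-40,0,0,0,1,2,-1,-80,0,0,0,1,2,-1,-115,0,0,0,1,2,-1,-140,0,0,0,1,2,-1,-149,0,0,0,1,2,-1,-153,0,0,0,1,2,-1,-153,0,0,0,1,2,-1,-153,0,0,0,1]' && python3 -m jog '[0,0,0,0,0,0,0,0,0,0,0,0,0,0,0,0,0,0,0,0,0,0,0,0,0,0,0,0,0,0,0,0,0,0,0,0,0,0,0,0,0,0,0,0,0,0,0,0,0,0,0,0,0,0,0,0]' && python3 -c "
from plant import *
print(observe()['qpos'])"
```

```text
time_s: 52.25
position: [431.3, -144.5, 63.2]
tool_rot: [0.001, 0.477, 0.879, 0.001]
ft_force: [0.7, 0.2, -0.8]
opening: 85.7
finger_force: 0.0
time_s: 53.05
position: [430.2, -144.4, 62.3]
tool_rot: [-0.0, 0.477, 0.879, 0.0]
ft_force: [-0.6, 0.7, 4.8]
opening: 19.0
finger_force: 58.6
[-0.59343278  0.46155366  1.0089348   2.17572045 -0.55998087  0.78939855
  1.35631961]
```

```bash
python3 -m jog '[0,0,40,0,0,0,0,0,0,80,0,0,0,0,15,15,120,0,0,0.13,0,40,45,135,0,0,0.27,0,65,75,135,0,0,0.41,0,90,105,135,0,0,0.55,0,120,140,135,0,0,0.69,0,150,170,135,0,0,0.83,0]' && python3 -m jog '[34,40,0,0,0,0.14,0,34,40,0,0,0,0.257,0,34,40,0,0,0,0.257,0,34,40,0,0,0,0.257,0,34,40,0,0,0,0.257,0,34,40,0,0,0,0.257,0,34,40,0,0,0,0.257,0,34,40,0,0,0,0.257,0]' && python3 - <<'E'
from h import *
c=snap('wrist','w15');s=observe();print(s['position'],s['tool_rot'],s['qpos'])
rects(c,(100,120,60),(118,255,255),110,290,amin=200)
rects(c,(20,130,120),(32,255,255),25,50,yr=(0,330),xr=(500,720),amin=50)
rects(c,(20,130,120),(32,255,255),120,250,amin=20)
E
```

```text
time_s: 53.85
position: [580.5, 28.4, 196.0]
tool_rot: [-0.001, 0.079, 0.997, 0.001]
ft_force: [1.3, -0.5, -1.7]
opening: 19.2
finger_force: 60.0
time_s: 54.65
position: [614.0, 65.5, 197.2]
tool_rot: [0.0, -0.046, 0.999, 0.0]
ft_force: [0.1, -0.7, -2.4]
opening: 19.3
finger_force: 59.8
[614.03845659  65.60033796 197.1843346 ] [ 6.99091605e-05 -4.58205541e-02  9.98949671e-01  1.65935948e-04] [-0.76005972  0.4795783   0.8059738   1.67463994 -0.37395981  1.14857124
  1.80798327]
px [428.8 217.4] n 1874 xy 606 172 size 55 20 deg -84.9 z [116. 118. 119.]
px [544.4 216.7] n 782 xy 597 257 size 23 19 deg -84.6 z [113. 117. 119.]
px [284.7 216.5] n 325 xy 592 64 size 50 13 deg -83.4 z [178. 183. 185.]
px [284.2 294.1] n 6328 xy 615 66 size 56 20 deg 5.1 z [207. 226. 227.]
px [282.8 181.4] n 862 xy 613 65 size 35 35 deg 4.9 z [29. 31. 32.]
px [284.5 195.5] n 150 xy 589 64 size 9 7 deg -85.4 z [147. 149. 150.]
```

```bash
python3 -m jog '[0,0,-40,0,0,0,0,0,0,-75,0,0,0,0,0,0,-85,0,0,0,0,0,0,-85,0,0,0,0,0,0,-90,0,0,0,0,0,0,-95,0,0,0,0,0,0,-99,0,0,0,0,0,0,-101,0,0,0,0]' && python3 -m jog '[0,0,-3,0,0,0,0,0,0,-6,0,0,0,0,0,0,-9,0,0,0,0,0,0,-12,0,0,0,0,0,0,-15,0,0,0,0,0,0,-17,0,0,0,0,0,0,-17,0,0,0,0,0,0,-17,0,0,0,0]'
```

```text
time_s: 55.5
position: [614.4, 65.8, 96.3]
tool_rot: [0.0, -0.046, 0.999, 0.0]
ft_force: [-1.4, 0.2, -2.9]
opening: 19.5
finger_force: 60.0
time_s: 56.3
position: [614.7, 65.7, 80.5]
tool_rot: [0.0, -0.046, 0.999, 0.001]
ft_force: [-3.5, 0.3, 9.1]
opening: 18.9
finger_force: 61.6
```

```bash
python3 -m jog '[0,0,0,0,0,-0.14,0,0,0,0,0,0,-0.28,0,0,0,0,0,0,-0.42,0,0,0,0,0,0,-0.56,0,0,0,0,0,0,-0.7,0,0,0,0,0,0,-0.84,0,0,0,0,0,0,-0.98,0,0,0,0,0,0,-1.12,0]' && python3 -m jog '[0,0,0,0,0,-0.14,0,0,0,0,0,0,-0.28,0,0,0,0,0,0,-0.42,0,0,0,0,0,0,-0.46,0,0,0,0,0,0,-0.46,0,0,0,0,0,0,-0.46,0,0,0,0,0,0,-0.46,0,0,0,0,0,0,-0.46,0]' && python3 -m jog '[0,0,2,0,0,0,0,0,0,4,0,0,0,0,0,0,6,0,0,0,0,0,0,8,0,0,0,0,0,0,9,0,0,0,0,0,0,9,0,0,0,0,0,0,9,0,0,0,0,0,0,9,0,0,0,0]'
```

```text
time_s: 57.1
position: [616.4, 64.9, 81.3]
tool_rot: [0.002, 0.494, 0.869, 0.001]
ft_force: [-0.8, -1.0, 9.4]
opening: 19.5
finger_force: 61.4
time_s: 57.9
position: [616.5, 64.7, 81.2]
tool_rot: [0.002, 0.677, 0.736, 0.001]
ft_force: [1.0, -0.2, 8.4]
opening: 19.2
finger_force: 61.5
time_s: 58.7
position: [616.2, 64.9, 88.3]
tool_rot: [0.003, 0.677, 0.736, 0.001]
ft_force: [6.1, -2.2, -0.4]
opening: 19.0
finger_force: 60.1
```

Release it and retreat, then make a final check of everything, including whether a cell was knocked.

```bash
python3 -m jog '[0,0,0,0,0,0,1,0,0,0,0,0,0,1,0,0,0,0,0,0,1,0,0,0,0,0,0,1,0,0,35,0,0,0,1,0,0,80,0,0,0,1,0,0,127,0,0,0,1,-20,-20,150,0,0,0,1]' && python3 -m jog '[-40,0,30,0,0,0,1,-80,0,60,0,0,0,1,-110,0,80,0,0,0,1,-110,0,80,0,0,0,1,-110,0,80,0,0,0,1,-110,0,80,0,0,0,1,-110,0,80,0,0,0,1,-110,0,80,0,0,0,1]' && python3 - <<'E'
from h import *
c=snap('top','t16');print(observe()['position'])
rects(c,(100,120,60),(118,255,255),95,140,yr=(0,350),xr=(550,650),amin=20)
rects(c,(3,150,120),(16,255,255),25,70,xr=(560,700),yr=(-300,0))
rects(c,(0,160,100),(4,255,255),30,140,yr=(-300,0))
rects(c,(20,130,120),(32,255,255),40,140,yr=(350,520),xr=(450,600))
i=cv2.imread('pics/t16.png')[130:275,115:415];cv2.imwrite('pics/crop16.png',cv2.resize(i,None,fx=2.66,fy=2.66,interpolation=3))
c=snap('side','s16')
rects(c,(100,120,60),(118,255,255),95,140,yr=(0,350),xr=(550,680),amin=20)
rects(c,(3,150,120),(16,255,255),25,70,xr=(560,700),yr=(-300,0))
rects(c,(0,160,100),(4,255,255),30,140,yr=(-300,-200))
E
```

```text
time_s: 59.5
position: [597.5, 48.4, 241.8]
tool_rot: [0.002, 0.675, 0.738, 0.002]
ft_force: [-0.4, -0.2, 0.4]
opening: 84.8
finger_force: 0.0
time_s: 60.3
position: [484.3, 45.4, 317.6]
tool_rot: [0.001, 0.678, 0.735, -0.001]
ft_force: [-0.1, 0.5, 0.4]
opening: 85.2
finger_force: 0.0
[484.28637292  45.32029855 317.65948682]
px [264.8 165.4] n 117 xy 614 64 size 53 21 deg -83.4 z [110. 117. 124.]
px [229.8 168.7] n 113 xy 604 171 size 55 19 deg -85.0 z [111. 117. 123.]
px [196.9 172.1] n 120 xy 594 273 size 54 20 deg -83.9 z [109. 117. 124.]
px [346.8 162.3] n 35 xy 633 -193 size 46 10 deg 0.2 z [42. 54. 59.]
px [343.4 166.6] n 28 xy 624 -186 size 49 12 deg 6.2 z [29. 52. 57.]
px [318.1 171.5] n 26 xy 603 -104 size 27 13 deg -31.4 z [47. 54. 59.]
px [372.7 182.4] n 75 xy 566 -274 size 30 29 deg 89.3 z [50. 56. 62.]
px [138.2 197.7] n 108 xy 518 458 size 54 20 deg 6.7 z [ 91.  96. 101.]
px [234.2 216.7] n 95 xy 615 61 size 60 16 deg -83.7 z [106. 117. 121.]
px [225.3 247.2] n 100 xy 604 173 size 51 17 deg -80.2 z [107. 117. 121.]
px [216.2 278.8] n 123 xy 595 276 size 51 17 deg -86.8 z [107. 117. 121.]
px [255.5 173.3] n 90 xy 635 -190 size 63 25 deg -20.6 z [32. 48. 57.]
px [250.  192.5] n 86 xy 619 -96 size 43 17 deg -3.1 z [33. 50. 57.]
```

View pics/crop16.png

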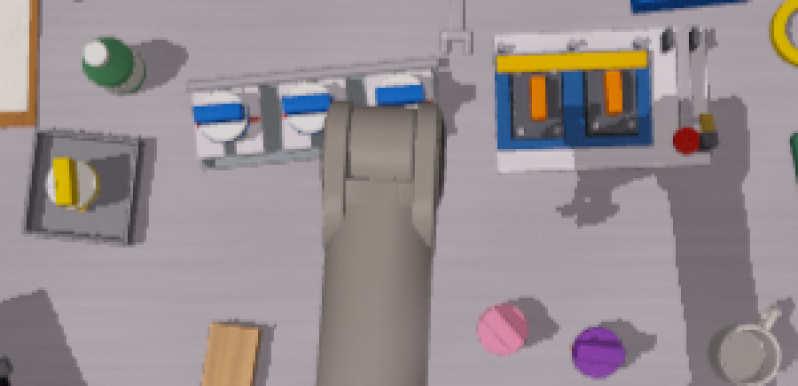

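All three filters are locked (tops at 117 mm), the lever is down and the spent filter is in the tray. Cell 2 at crop px (612,95) looks slightly turned and farther out than cell 1, so I'll check it close up.

```bash
python3 -m jog '[20,-40,0,0,0,0.14,1,35,-85,-20,0,0,0.28,1,50,-130,-50,0,0,0.42,1,60,-175,-80,0,0,0.56,1,65,-215,-90,0,0,0.7,1,65,-215,-90,0,0,0.84,1,65,-215,-90,0,0,0.98,1,65,-215,-90,0,0,1.12,1]' && python3 -m jog '[0,0,0,0,0,0.14,1,0,0,0,0,0,0.28,1,0,0,0,0,0,0.42,1,0,0,0,0,0,0.42,1,0,0,0,0,0,0.42,1,0,0,0,0,0,0.42,1,0,0,0,0,0,0.42,1,0,0,0,0,0,0.42,1]' && python3 - <<'E'
from h import *
c=snap('wrist','w17');s=observe();print(s['position'],s['tool_rot'],s['qpos']);P=cloud(c)
rects(c,(3,150,120),(16,255,255),51,60,xr=(540,720),yr=(-300,0),amin=100)
rects(c,(0,160,100),(4,255,255),30,140,yr=(-300,-200))
rects(c,(20,130,120),(32,255,255),20,50,xr=(620,720),yr=(-260,0))
i=cv2.imread('pics/w17.png');cv2.imwrite('pics/w17b.png',i)
E
```

```text
time_s: 61.2
position: [548.0, -172.6, 226.2]
tool_rot: [-0.002, 0.219, 0.976, -0.001]
ft_force: [1.2, 0.4, -0.3]
opening: 85.1
finger_force: 0.0
time_s: 62.0
position: [549.2, -169.2, 228.0]
tool_rot: [-0.0, 0.011, 1.0, -0.0]
ft_force: [0.2, -0.7, 0.8]
opening: 85.4
finger_force: 0.0
[ 549.18798814 -169.15521463  228.01255021] [-3.38334705e-05  1.13008454e-02  9.99936143e-01 -1.07658054e-05] [-0.40041319  0.35162408  0.79747297  1.74105227 -0.27170998  1.16350048
  2.02362203]
px [350.  244.9] n 718 xy 620 -99 size 50 18 deg 2.6 z [52. 54. 55.]
px [266.2 252.1] n 680 xy 627 -189 size 50 18 deg 2.0 z [52. 53. 55.]
px [178.8 199.7] n 545 xy 564 -275 size 31 25 deg -72.6 z [56. 57. 58.]
px [182.2 215.4] n 49 xy 581 -273 size 12 5 deg 82.4 z [56. 57. 58.]
px [309.3 275.2] n 2141 xy 668 -140 size 182 21 deg -88.2 z [31. 32. 33.]
```

View pics/w17.png

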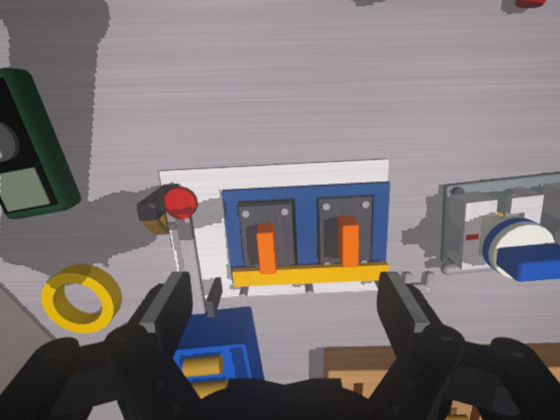

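```bash
python3 - <<'E'
from h import *
c=load('w17');P=cloud(c)
for n,us in(('c2',(240,247,290,297)),('c1',(318,325,366,372))):
  print(n,[P[v,u].round(1).tolist() for v in(207,258) for u in us])
z=P[...,2]
for u in(250,265,285,330,345,360): print(u,[(v,round(float(P[v,u,0])),round(float(z[v,u]),1)) for v in range(186,212,2)])
E
python3 -c "
import cv2
i=cv2.imread('pics/w17.png')[175:300,215:400];cv2.imwrite('pics/c17.png',cv2.resize(i,None,fx=4,fy=4,interpolation=3))"
```

```text
c2 [[585.1, -218.8, 20.4], [585.2, -210.9, 20.7], [586.4, -162.2, 20.5], [587.8, -154.2, 17.0], [652.3, -223.9, 15.4], [649.5, -214.6, 21.1], [650.9, -163.3, 20.6], [657.5, -154.5, 8.4]]
c1 [[589.1, -129.9, 14.6], [586.0, -123.0, 24.2], [586.4, -77.5, 25.8], [592.6, -66.1, 8.7], [658.0, -128.5, 8.7], [651.6, -121.5, 21.1], [652.0, -72.8, 22.4], [655.9, -63.6, 15.4]]
250 [(186, 564, 9.0), (188, 566, 9.1), (190, 567, 15.8), (192, 569, 15.7), (194, 572, 15.1), (196, 574, 15.5), (198, 576, 16.6), (200, 581, 8.3), (202, 583, 9.0), (204, 583, 18.0), (206, 584, 22.1), (208, 586, 21.1), (210, 589, 21.5)]
265 [(186, 564, 8.8), (188, 565, 13.9), (190, 567, 16.3), (192, 570, 15.0), (194, 572, 15.6), (196, 574, 14.8), (198, 577, 15.6), (200, 581, 7.8), (202, 582, 12.5), (204, 582, 19.5), (206, 584, 21.6), (208, 587, 21.0), (210, 589, 21.2)]
285 [(186, 565, 9.5), (188, 565, 15.3), (190, 568, 15.4), (192, 570, 16.6), (194, 573, 14.9), (196, 574, 16.4), (198, 579, 9.7), (200, 582, 8.7), (202, 582, 16.6), (204, 582, 22.2), (206, 585, 20.8), (208, 586, 24.1), (210, 588, 25.8)]
330 [(186, 564, 16.4), (188, 566, 16.3), (190, 569, 15.1), (192, 571, 16.0), (194, 573, 15.6), (196, 576, 14.4), (198, 577, 20.7), (200, 579, 22.1), (202, 581, 21.9), (204, 583, 22.6), (206, 586, 21.3), (208, 588, 22.0), (210, 590, 23.2)]
345 [(186, 564, 15.9), (188, 567, 14.3), (190, 569, 17.2), (192, 572, 15.5), (194, 574, 15.7), (196, 576, 16.6), (198, 577, 21.3), (200, 579, 22.5), (202, 582, 20.5), (204, 584, 21.7), (206, 586, 21.8), (208, 589, 21.0), (210, 591, 20.9)]
360 [(186, 565, 14.3), (188, 567, 16.2), (190, 570, 14.5), (192, 572, 15.9), (194, 574, 15.5), (196, 576, 18.9), (198, 577, 21.4), (200, 580, 20.2), (202, 582, 22.4), (204, 584, 21.9), (206, 587, 21.5), (208, 589, 21.0), (210, 591, 23.2)]
```

View pics/c17.png

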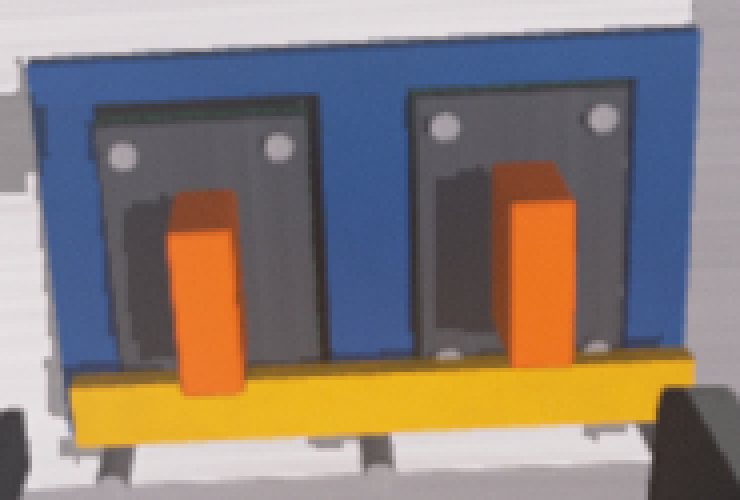

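Both cells lie flat (plate tops at 21–22 mm), square, inside their pocket walls and under the bar. Cell 2 has only slid within the pocket's play.

```bash
python3 -c "
from plant import *
print(job_done())"
```

```text
the job is handed in; nothing more can be done
None
```

I handed the job in at about 62 s on the robot's clock: both cells are seated and clamped with the lever held by its catch, the spent filter stands upright in the tray (it was already unlocked and lifted straight out), and all three new filters are locked in the manifold.

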